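# Load a staple strip into the bench stapler

## Robot

A 6-joint arm with a two-finger parallel gripper is mounted at the origin on the work surface. World frame = base frame: x ahead of the robot, y to its left, z up, the work surface at z = 0. Lengths are in m, angles in rad, forces in N, time in s.
With the tool pointing down it reaches from about 0.4 to 0.925 m from the base axis. Payload 12.5 kg.
Tool frame: the origin (TCP) lies at the very end of the fingers, on their centre line; the grasp point (between the pads) lies pinch_z behind it (pinch_z is the distance from the TCP to the grasp point, in m); z points along the fingers, y is the direction in which the jaws open and shut (so a half turn about z gives the same grasp; the last joint's range is limited). The gripper opens to 95 mm and grips with 3 to 60 N. Pads are 20 mm wide; open, the fingers measure 119 mm over their backs; the gripper's body (75 mm by 180 mm) begins 59 mm behind the grasp point.
Start: joints at [-1.365, 0.491, 1.559, -0, 1.092, -0.106], TCP at [0.192, -0.595, 0.194] pointing down, gripper open.
Joint ranges: [-3.1, 3.1], [-0.84, 2.19], [0.05, 2.79], [-1.13, 4.28], [0.06, 2.93], [-2.69, 2.69]. Speed limits (rad/s): [2.22, 2.22, 2.79, 3.14, 3.14, 3.14].

## Interface

Orientations are given as a rotation vector (axis times angle).
In Python, from cell import observe, grab_frame, close_job, search_frame, pinch_z gives the robot as it stands. The module is installed in compiled form; this text tells all that it offers.
- The arm moves only by the tool arm_command, never from a script. Its argument "moves" is a list of rows, each an object of numbers: "x", "y", "z": the shift along the tool's x, y, z in cm; "ax", "ay", "az": the turn, a rotation vector about the tool's x, y, z in rad; "gripper": the closure, from -1 (fully open) to 1 (shut), so that 0 is half open. A call has 1 to 8 rows; each row is the pose to reach, as a shift and turn from the pose measured when the call began, along the tool's axes at that moment; what a row does not reach only later rows make up. A row lasts 1/10 s, in which the tool goes at most 50 mm and 8.59 degrees, less where a joint would pass 70% of its speed; a pose out of reach is approached as far as the arm can. A call with a gripper value outside its range is refused whole. The fingers move at their own pace and stop on an object; "newtons" is the grip in N (left out, the last holds). Time passes only in rows, so rows that repeat a pose let the fingers close. It gives the time, the measured TCP pose, the force and the opening at its end, in the units of the state.
- observe(): the state, without advancing time (a new reading comes with each control period).
- grab_frame(name): name is "scene" or "top"; returns a dict with "frame" (420x560x3 uint8, red, green, blue), "vfov" (degrees; the focal length in pixels is half the picture's height over the tangent of half this angle, whatever the lens; pixels are square), "cx", "cy" (the principal point, pixels), "k1" (the pictures are not rectified: a ray, as slopes to the right and down, at radius r is drawn at 1 + k1 r^2 times it, then the intrinsics apply), "R" (3x3) and "t" (3): a world point X has camera coordinates R X + t. Camera axes: x right, y down, z forward; pixel columns grow to the right and rows downward; lengths in m; the calibration is good to about 2 mm. A picture is of the moment at which its call begins. There is no depth.
- close_job(): hands the job in, once; it reports no verdict.
Trained networks look in the newest picture that a camera, given by its name, has taken for a name from the list of things; names that differ only in an ending like _2 or _b are one class to them, and where a whole thing is asked for, a point or a joint stands for the part that bears it (a point fixed in the world has none). Each returns a list of dicts, best first, with "confidence" (0 to 1); they miss things now and then, are a little off and sometimes report something else, mostly with a low value. They report only what shows in the picture. A call takes as long as a camera call. They do not tell look-alikes from the thing itself.
- search_frame(camera, target): "position" ([row, column] in pixels, amid what is visible of it).
The state is a dict: "time": time; "qpos": joint angles; "dq": joint speeds; "joint_efforts": joint torques, N m; "ee_pos": TCP position; "eef_rot": TCP orientation; "contact_force": force on the tool from outside, world axes, zero at the start; "torque": the same for the moment, N m; "finger_gap": finger opening in m.
Only numpy, scipy, OpenCV 4.12 (cv2) and the standard library are available. Lean on these libraries where they do the work, as an engineer would, in place of code of your own. Each camera call takes 0.05 s, during which the arm holds its last target.

## Task

Load the wide copper staple strip into the bench stapler: press its tail back against the spring follower, let it down into the channel until it sits flat behind the nose plate, and let go of it. Then push the cover rail fully home until its catch snaps in behind the push plate and the rail stays shut by itself. Never force the strip or the stapler, and leave the silver strip, the gripper block, the bottle and the screwdriver where they are.

Things in the scene. Friction and masses are not known exactly. Their poses are not given: they have to be found in the camera images.
- stapler: Bench stapler, fixed: dark base, grey channel, driver head between sheet-metal cheeks. Origin on the bench under the channel's centre; x = feed direction along the channel to the nose, y across, z up. 'Frame' below means this frame, in mm. Head, cheeks and air cylinder: x 100 to 209, |y| to 46, up to z 67. More than 25 N pushed on the stapler, or 35 N between strip and stapler, would bend them.
- seat (a point): Point on the channel floor, frame (50, 0, 40), under the middle of a seated strip; axes as the stapler's. Floor at z 40; side walls at |y| 18.3 to 21.3, tops at z 48, no lead-in: a slot 36.6 wide, open on top. In it a dark core 24 wide, top z 52, that the strip straddles. All run from x -52 to 100.
- channel_rear (a point): Point on the channel's centre line near its rear end, at wall-top height, frame (-50, 0, 48). With point nose it gives the channel's direction.
- nose (a point): Middle of the top inner edge of the steel nose plate, frame (100, 0, 66). The plate's inner face is at x 100, 46 wide, square to the channel; the front end of a seated strip rests on it.
- strip_center (a point): Copper staple strip to load, glued staples like an upside-down U: 100 long, 35 wide, 22 high, crown 3 and legs 2.5 thick, about 65 g, standing on its legs. Point at its middle, 11 mm above its underside; x along it, z up; both ends alike. Seated, its top 14 mm stand above the channel walls and can be held by the sides.
- follower_face (a point): Orange spring follower: point on the front face of its thumb blade (8 wide, z 54 to 95), which meets the strip's tail. It rides in the rail, 25 mm ahead of the rail's front edge when free. Pushed to the rear it first slides the rail back to its stop, then yields, damped: 2.5 N plus 0.05 N per mm. At that stop the free gap from it to the nose is 85 mm, less than the strip.
- rail (a joint): Cover rail, opening in m: 0.085 at the rear stop, nominally 0 home, but its catch block is adjustable, so home is anywhere from -0.008 to 0.008: feel for it. Grey inverted U, 49 wide, z 44 to 68.5, slot 13 wide on top. Friction 1.5 N. Closing on a strip takes 5 N rising to 12 N over the catch, which snaps in the last 1.2 mm before a firm stop. Uncaught, the spring reopens it.
- rail_front (a point): Middle of the top front edge of the cover rail, at frame x = 75 minus the opening, z 68.5. A strip let down must have its tail ahead of this edge. Axes as the stapler's.
- push_plate (a point): Black upright push plate at the rear of the rail, 42 wide, 12 thick along the feed direction, z 69 to 105. Point in the middle of its rear face, 15 mm below its top (z 90), frame x = -57 minus the opening; push here along the stapler's +x. The yellow catch block and red catch below stay under z 60.
- spare_strip: Silver staple strip of a smaller size, 100 x 20 x 12 mm, lying on the bench; leave it alone. Origin at the centre of its underside, x along it.
- gripper_block: Aluminium pneumatic gripper block, 50 x 90 x 32 mm, on the bench; leave alone. Origin at the centre of its underside.
- oil_bottle: Red bottle with a white cap, 36 mm across, 95 mm high; leave alone. Origin at the centre of its underside.
- screwdriver: Screwdriver lying on the bench, handle to its -x; leave alone. Origin under its middle.
Not all that is in view belongs to the job. Of the things shaped like the part that bears strip_center, the copper one is meant.

How it is judged:
On the way, in this order (a step that is already met when the one before it is completed fails the run):
1. the copper strip sits flat in the channel, let go, pressed against the nose plate by the follower, with the cover rail still open (x of strip_center in the frame of stapler between 0.046 and 0.053 m and y of strip_center in the frame of stapler between -0.003 and 0.003 m and z of strip_center in the frame of stapler between 0.048 and 0.054 m and angle between the x axis of strip_center and the x axis of stapler, either way round below 0.04 rad and angle between strip_center's own z axis and vertical below 0.04 rad and contact force between strip and the fingers below 0.1 N and value of joint rail above 0.05 m), for 0.2 s.
2. the cover rail is home and caught (value of joint rail below 0.011 m), for 0.2 s.
At the end, for the whole second after the job is handed in: Rail home (its joint below 11 mm), held by its catch; copper strip seated: its centre within 4 mm of place along the channel, 3 mm across and 3 mm in height, straight and level within 0.04 rad, released and at rest (x of strip_center in the frame of stapler between 0.046 and 0.053 m and y of strip_center in the frame of stapler between -0.003 and 0.003 m and z of strip_center in the frame of stapler between 0.048 and 0.054 m and angle between the x axis of strip_center and the x axis of stapler, either way round below 0.04 rad and angle between strip_center's own z axis and vertical below 0.04 rad and contact force between strip and the fingers below 0.1 N and value of joint rail below 0.011 m and linear speed of strip below 0.02 m/s); the robot touches nothing.
It fails at once if the strip is forced: more than 35 N between strip and stapler (contact force between strip and stapler above 35 N).
It fails at once if the stapler is forced: more than 25 N from the fingers or arm on it (contact force between any of the fingers, the arm and stapler above 25 N).
It fails at once if the silver strip, gripper block, bottle or screwdriver is moved more than 25 mm (distance of any of spare_strip, gripper_block, oil_bottle, screwdriver from where it was at the start of the episode above 0.025 m).
It also fails if it takes over 64 s, if anything falls off the work surface, if the arm or the gripper's body presses on something with over 40 N, if the wrist force passes 120 N, or if a joint passes its speed limit or range.

## Working session

There is one attempt and no reset: what is moved stays moved. The work goes in short steps, Python scripts to look and compute and a tool call to move; the robot and the scene stay as the last step left them, time stands still between calls to the robot, and variables do not carry over. Pictures are saved under pics/ and viewed, and the job is handed in when it is done.

Besides the shell and the picture viewer there is one more tool, called after "Request:" as name(argument=value, ...) on one line, values as JSON. arm_command: Moves the arm, as the interface text tells. Its arguments: {"type":"object","properties":{"moves":{"type":"array","items":{"type":"object","properties":{"x":{"type":"number"},"y":{"type":"number"},"z":{"type":"number"},"ax":{"type":"number"},"ay":{"type":"number"},"az":{"type":"number"},"gripper":{"type":"number"}}}},"newtons":{"type":"number"}},"required":["moves"]}

```bash
mkdir -p pics; cat > h.py <<'E'
import numpy as np, cv2
from cell import observe, grab_frame, close_job, search_frame, pinch_z
from scipy.spatial.transform import Rotation as Ro
def grab(cam,fn=None):
    f=grab_frame(cam)
    if fn: cv2.imwrite('pics/'+fn,f['frame'][:,:,::-1])
    return f
def intr(f):
    fl=210/np.tan(np.radians(f['vfov'])/2); return fl
def proj(f,X):
    X=np.atleast_2d(X); c=X@np.array(f['R']).T+np.array(f['t']); s=c[:,:2]/c[:,2:]
    r2=(s**2).sum(1,keepdims=True); s=s*(1+f['k1']*r2); fl=intr(f)
    return np.c_[f['cx']+fl*s[:,0],f['cy']+fl*s[:,1]]  # col,row
def ray(f,col,row):
    fl=intr(f); d=np.array([(col-f['cx'])/fl,(row-f['cy'])/fl]); s=d.copy()
    for _ in range(30): s=d/(1+f['k1']*(s@s))
    R=np.array(f['R']);t=np.array(f['t'])
    return -R.T@t, R.T@np.array([s[0],s[1],1])
def onz(f,col,row,z):
    o,d=ray(f,col,row); return o+d*(z-o[2])/d[2]
E
python3 - <<'E'
from h import *
import pickle
a=grab('scene','s0.png');b=grab('top','t0.png')
pickle.dump((a,b),open('f0.pkl','wb'))
for f in (a,b): print(f['vfov'],f['cx'],f['cy'],f['k1'],np.round(-np.array(f['R']).T@np.array(f['t']),3))
o=observe();print(o['ee_pos'],o['eef_rot'],pinch_z() if callable(pinch_z) else pinch_z,o['contact_force'],o['finger_gap'],o['time'])
for n in ['strip_center','seat','channel_rear','nose','follower_face','rail_front','push_plate','spare_strip','gripper_block','oil_bottle','screwdriver']:
  for c in('scene','top'):
    print(n,c,[(np.round(d['position']).tolist(),round(d['confidence'],2)) for d in search_frame(c,n)])
print(observe()['time'])
E
```

```text
46.25657083297853 277.36366971948473 209.29553570489924 -0.09974631912823452 [ 1.254 -0.341  0.96 ]
54.912010192221224 283.2683758555946 207.05750981157027 -0.10967346417716367 [0.39  0.023 0.908]
[ 0.19170216 -0.59463807  0.19383355] [-3.10257118e+00 -4.87636320e-01  9.21436460e-05] 0.0188 [-0.31099281 -0.06677046  0.08772613] 0.09487809733835884 0.1
strip_center scene [([188.0, 253.0], 0.88), ([164.0, 293.0], 0.75), ([204.0, 187.0], 0.7), ([196.0, 305.0], 0.58)]
strip_center top [([292.0, 356.0], 0.87), ([282.0, 279.0], 0.7), ([240.0, 222.0], 0.66)]
seat scene [([253.0, 307.0], 0.8)]
seat top [([158.0, 260.0], 0.77)]
channel_rear scene [([255.0, 305.0], 0.63)]
channel_rear top [([159.0, 261.0], 0.74)]
nose scene [([254.0, 305.0], 0.92), ([243.0, 200.0], 0.44)]
nose top [([156.0, 260.0], 0.8)]
follower_face scene [([252.0, 295.0], 0.48)]
follower_face top [([154.0, 277.0], 0.6)]
rail_front scene [([262.0, 261.0], 0.78)]
rail_front top [([157.0, 316.0], 0.75)]
push_plate scene [([264.0, 266.0], 0.9)]
push_plate top [([155.0, 314.0], 0.61)]
spare_strip scene [([240.0, 198.0], 0.66)]
spare_strip top [([226.0, 365.0], 0.77)]
gripper_block scene [([289.0, 144.0], 0.63), ([255.0, 305.0], 0.32)]
gripper_block top [([188.0, 432.0], 0.97)]
oil_bottle scene [([205.0, 409.0], 0.68), ([198.0, 303.0], 0.34), ([257.0, 305.0], 0.27)]
oil_bottle top [([172.0, 116.0], 0.9), ([157.0, 258.0], 0.5)]
screwdriver scene [([167.0, 369.0], 0.65), ([197.0, 305.0], 0.55)]
screwdriver top [([254.0, 121.0], 0.88)]
1.2
```

```bash
python3 - <<'E'
import cv2
for n,(r0,r1,c0,c1) in {'s0':(130,340,120,400),'t0':(90,330,180,500)}.items():
    i=cv2.imread(f'pics/{n}.png'); cv2.imwrite(f'pics/{n}z.png',cv2.resize(i[r0:r1,c0:c1],None,fx=2.5,fy=2.5,interpolation=cv2.INTER_CUBIC))
E
```

```text
(no output)
```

View pics/s0.png

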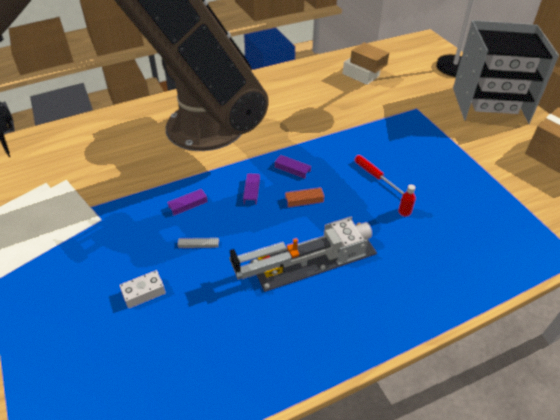

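View pics/t0.png

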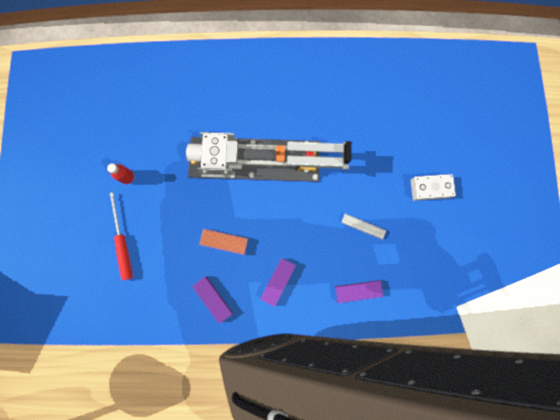

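View pics/s0z.png

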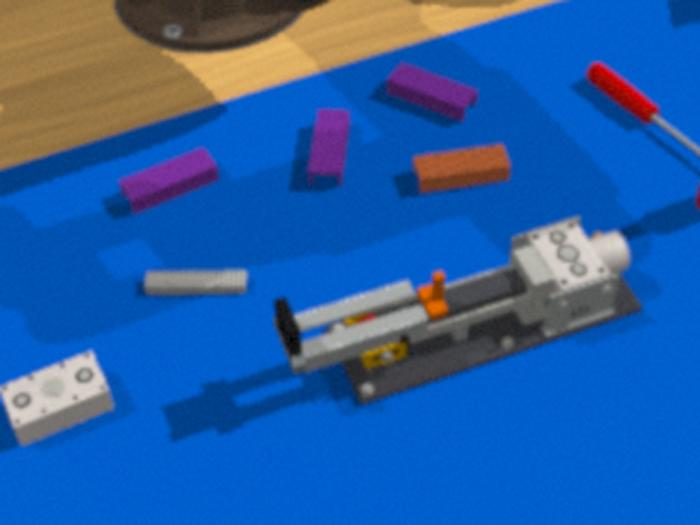

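View pics/t0z.png

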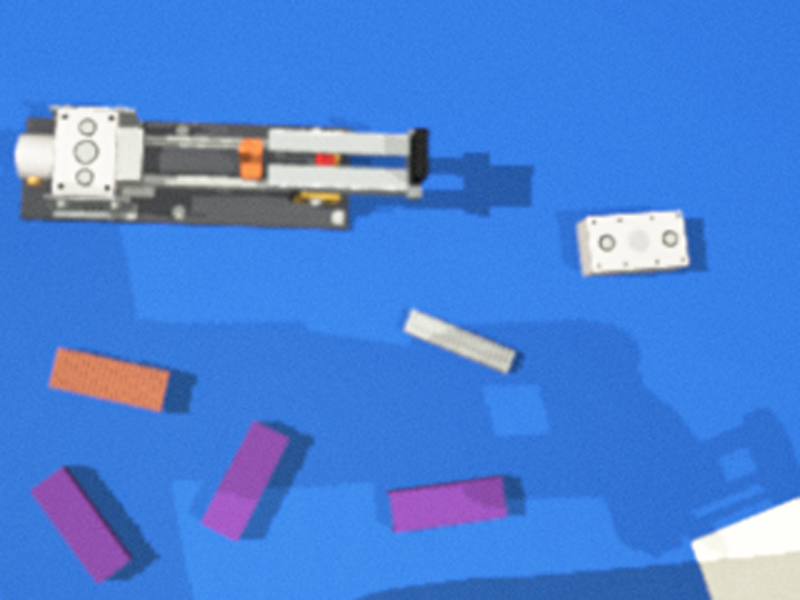

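```bash
python3 - <<'E'
import cv2
def z(n,r0,r1,c0,c1,k,o):
    i=cv2.imread(f'pics/{n}.png'); m=cv2.resize(i[r0:r1,c0:c1],None,fx=k,fy=k,interpolation=cv2.INTER_CUBIC)
    for c in range((c0//10+1)*10,c1,10):
        x=int((c-c0+.5)*k);cv2.line(m,(x,0),(x,6 if c%50 else 15),(0,255,255),1)
        if c%20==0: cv2.putText(m,str(c),(x-10,18),0,.35,(255,255,255),1)
    for r in range((r0//10+1)*10,r1,10):
        y=int((r-r0+.5)*k);cv2.line(m,(0,y),(8,y),(0,255,255),1);cv2.putText(m,str(r),(10,y+4),0,.35,(255,255,255),1)
    cv2.imwrite(f'pics/{o}.png',m)
z('s0',215,295,225,380,5,'s0a');z('t0',115,195,180,360,4.4,'t0a')
z('t0',222,262,190,260,10,'t0b');z('s0',183,213,278,332,13,'s0b')
E
```

```text
(no output)
```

View pics/s0a.png

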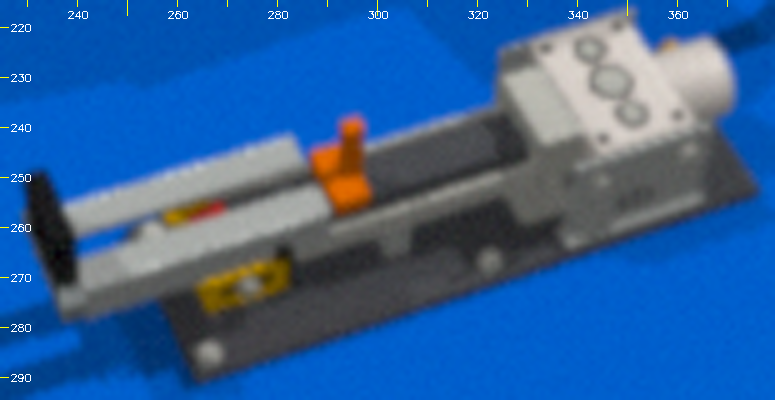

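View pics/t0a.png

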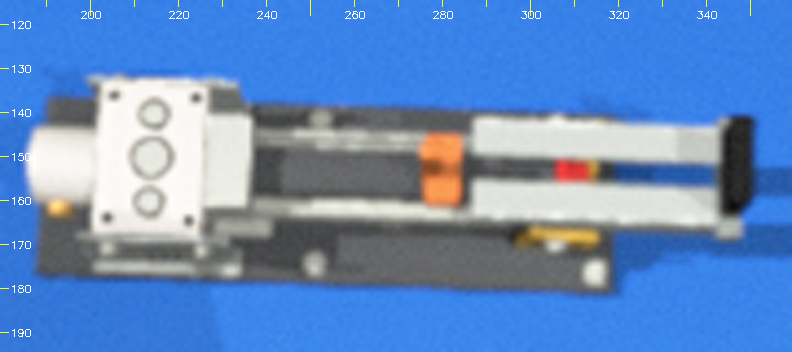

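View pics/t0b.png

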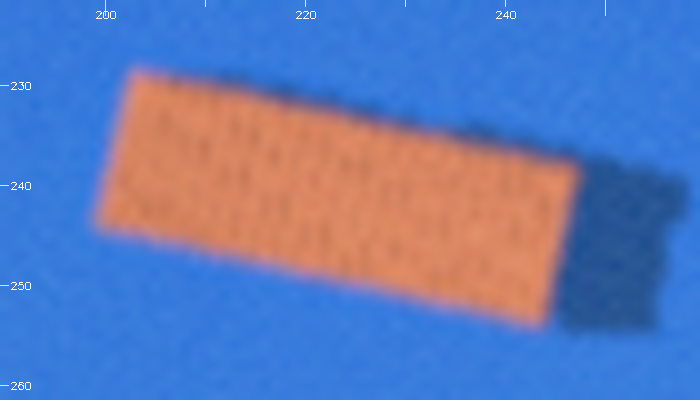

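View pics/s0b.png

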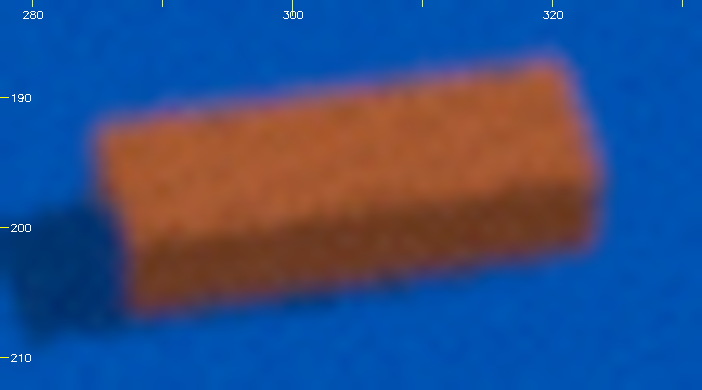

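```bash
cat > fit.py <<'E'
from h import *
import pickle
from scipy.optimize import least_squares
a,b=pickle.load(open('f0.pkl','rb'))
def W(p,P):
    c,s=np.cos(p[2]),np.sin(p[2]);P=np.array(P,float)/1000
    return np.c_[p[0]+c*P[:,0]-s*P[:,1],p[1]+s*P[:,0]+c*P[:,1],P[:,2]]
# stapler: (cam, dxop, y, z, xbase, col,row)
S=[(b,75,-1,-24.5,68.5,287,141.5),(b,75,-1,24.5,68.5,286.5,163),(b,-57,-1,-21,105,350.5,141),(b,-57,-1,21,105,350.3,162),
(b,100,0,-23,66,236.5,140.5),(b,100,0,23,66,236.5,161.5),
(a,75,-1,24.5,68.5,284,242),(a,75,-1,-24.5,68.5,290,253.5),(a,100,0,23,66,326.5,229),(a,100,0,-23,66,332.5,243),]
def res(p):
    r=[]
    for cam,x,k,y,z,c,w in S:
        r+=list((proj(cam,W(p,[[x+k*p[3],y,z]]))[0]-[c,w]))
    return np.array(r)
s=least_squares(res,[.55,.03,1.57,85],loss='soft_l1',x_scale=[.01,.01,.1,10])
T=[(b,202.8,228.5,-50,-17.5,22),(b,247.5,237.8,50,-17.5,22),(b,244,254.2,50,17.5,22),(b,199,244.2,-50,17.5,22),
(a,320.5,187,-50,17.5,22),(a,285,192,50,17.5,22),(a,287.3,201.5,50,-17.5,22),(a,324,197,-50,-17.5,22),(a,287.5,206.5,50,-17.5,0),(a,323,202,-50,-17.5,0)]
def res2(p): return np.array([proj(c,W(p,[[x,y,z]]))[0]-[u,v] for c,u,v,x,y,z in T]).ravel()
t=least_squares(res2,[.4,.1,-1.8],x_scale=[.01,.01,.1])
if __name__=='__main__':
    print(s.x);print(np.round(res(s.x).reshape(-1,2),1).tolist())
    print(t.x);print(np.round(res2(t.x).reshape(-1,2),1).tolist())
E
python3 fit.py
```

```text
[ 6.18405076e-01 -2.64244034e-03  1.49969498e+00  8.29267885e+01]
[[-0.4, 0.1], [-0.8, 0.8], [0.3, 0.4], [0.2, -0.9], [-0.0, -0.2], [-1.3, -0.4], [-1.5, -1.3], [0.4, 2.6], [-2.2, 0.4], [0.0, 0.2]]
[ 0.43983966  0.13157268 -1.83514095]
[[-3.8, 12.8], [-4.3, 14.4], [3.1, -17.6], [4.0, -18.4], [3.3, 10.2], [2.4, 9.8], [-2.4, -8.8], [-3.3, -8.7], [-2.7, -8.1], [-2.8, -8.1]]
```

```bash
sed -i '/^T=/,/^def res2/{s/-17\.5/@/g;s/,17\.5/,-17.5/g;s/@/17.5/g}' fit.py; python3 fit.py; cat > ov.py <<'E'
from fit import *
P=s.x;op=P[3]
def box(x0,x1,y,z0,z1):
    q=[(x0,-y),(x1,-y),(x1,y),(x0,y)]
    lo=[(u,v,z0) for u,v in q];hi=[(u,v,z1) for u,v in q]
    return [(lo[i],lo[(i+1)%4]) for i in range(4)]+[(hi[i],hi[(i+1)%4]) for i in range(4)]+[(lo[i],hi[i]) for i in range(4)]
L=[(e,(0,255,0)) for e in box(-57-op+12,75-op,24.5,44,68.5)]+[(e,(0,0,255)) for e in box(-57-op,-45-op,21,69,105)]+[(e,(255,0,255)) for e in box(-52,100,21.3,40,48)]+[(e,(0,255,255)) for e in [((100,-23,66),(100,23,66))]]+[(e,(255,255,255)) for e in box(95-op,100-op,4,54,95)]
for n,f,(r0,r1,c0,c1),k in (('s0',a,(215,295,225,380),5),('t0',b,(115,195,180,360),4.4)):
    i=cv2.imread(f'pics/{n}.png');m=cv2.resize(i[r0:r1,c0:c1],None,fx=k,fy=k,interpolation=cv2.INTER_CUBIC)
    for (p,q),c in L:
        u=proj(f,W(P,[p,q]));u=((u-[c0,r0]+.5)*k).astype(int)
        cv2.line(m,tuple(map(int,u[0])),tuple(map(int,u[1])),c,1)
    cv2.imwrite(f'pics/{n}ov.png',m)
E
python3 ov.py
```

```text
[ 6.18405076e-01 -2.64244034e-03  1.49969498e+00  8.29267885e+01]
[[-0.4, 0.1], [-0.8, 0.8], [0.3, 0.4], [0.2, -0.9], [-0.0, -0.2], [-1.3, -0.4], [-1.5, -1.3], [0.4, 2.6], [-2.2, 0.4], [0.0, 0.2]]
[ 0.43600211  0.13204198 -1.81375131]
[[-0.2, -0.5], [-0.6, 0.0], [-0.7, -0.7], [-0.2, -0.6], [-0.5, 0.1], [-0.6, 0.0], [-0.2, -0.4], [-0.7, -1.1], [-0.6, 0.3], [-0.2, -0.4]]
```

View pics/s0ov.png

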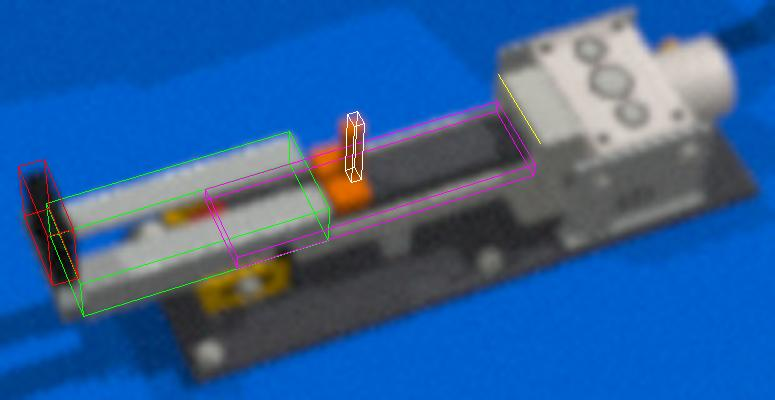

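View pics/t0ov.png

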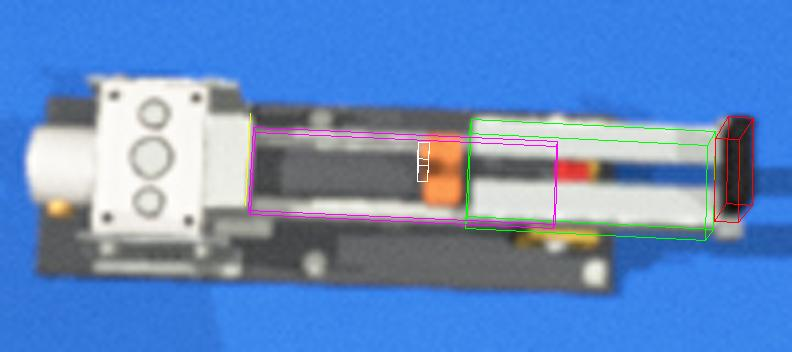

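```bash
cat > ed.py <<'E'
from fit import *
from scipy.optimize import minimize
from scipy.ndimage import map_coordinates
def grads(f,sig):
    out=[]
    for ch in range(3):
        g=cv2.GaussianBlur(f['frame'][:,:,ch].astype(np.float32),(0,0),sig); out.append((cv2.Sobel(g,cv2.CV_32F,1,0)/8,cv2.Sobel(g,cv2.CV_32F,0,1)/8))
    return out
def lines(op):
    L=[]
    for y in(-24.5,24.5): L.append(((75-op,y,68.5),(-45-op,y,68.5)))
    for y in(-6.5,6.5): L.append(((75-op,y,68.5),(-40-op,y,68.5)))
    for y0,y1 in((-24.5,-6.5),(6.5,24.5)): L.append(((75-op,y0,68.5),(75-op,y1,68.5)))
    for y in (-21.3,-18.3,18.3,21.3): L.append(((100,y,48),(105-op,y,48)))
    L.append(((100,-23,66),(100,23,66)))
    r=-57-op
    for p,q in (((r,-21,105),(r,21,105)),((r,-21,105),(r+12,-21,105)),((r,21,105),(r+12,21,105)),((r+12,-21,105),(r+12,21,105))): L.append((p,q))
    return L
def score(P,f,G):
    tot=0
    for p,q in lines(P[3]):
        w=np.linspace(0.03,.97,40)[:,None]; X=np.array(p)*(1-w)+np.array(q)*w
        u=proj(f,W(P,X)); d=u[-1]-u[0]; L=np.linalg.norm(d); n=np.array([-d[1],d[0]])/L
        m=0
        for gx,gy in G:
            v=n[0]*map_coordinates(gx,[u[:,1],u[:,0]],order=1)+n[1]*map_coordinates(gy,[u[:,1],u[:,0]],order=1)
            m=m+v
        tot+=abs(m).mean()*min(L,60)
    return tot
def run(fs,P0,sg=(2,1,.7)):
    P=np.array(P0,float)
    for sg_ in sg:
        Gs=[grads(f,sg_) for f in fs]
        fun=lambda d:-sum(score(P0+d*np.array([.003,.003,.03,3]),f,G) for f,G in zip(fs,Gs))
        best=None
        P0=P
        for k in range(12):
            rng=np.random.default_rng(k)
            sim=np.vstack([np.zeros(4),rng.normal(0,1,(4,4))])
            r=minimize(fun,np.zeros(4),method='Nelder-Mead',options=dict(initial_simplex=sim,maxiter=400))
            if best is None or r.fun<best.fun: best=r
        P=P0+best.x*np.array([.003,.003,.03,3]); print(sg_,P,-best.fun)
    return P
if __name__=='__main__':
    P0=np.array([.614,-.003,1.53,83])
    Pb=run([b],P0);Pa=run([a],P0);Pab=run([a,b],P0)
    np.save('P.npy',np.array([Pb,Pa,Pab]))
E
python3 ed.py; sed -i 's/^P=s.x;op=P\[3\]/import sys\nP=np.load("P.npy")[int(sys.argv[1])];op=P[3]/' ov.py; python3 ov.py 2
```

```text
2 [ 6.15677387e-01 -3.20384238e-03  1.54524196e+00  8.26212849e+01] 20029.594179144307
1 [ 6.17657591e-01 -3.61996830e-03  1.52562190e+00  8.24608701e+01] 32349.73225585997
0.7 [ 6.17830611e-01 -3.72311527e-03  1.52381471e+00  8.24237557e+01] 36926.09146644074
2 [ 6.24879145e-01 -3.13296707e-03  1.45715764e+00  8.45037492e+01] 10936.595185265254
1 [ 6.23753898e-01 -2.66957039e-03  1.47420072e+00  8.45268741e+01] 17891.144270142773
0.7 [ 6.23434205e-01 -2.61267398e-03  1.47817849e+00  8.44723729e+01] 20334.261945057635
2 [ 6.17116358e-01 -3.21655574e-03  1.54590251e+00  8.32683540e+01] 29526.22573570398
1 [ 6.17889337e-01 -3.45066465e-03  1.52811827e+00  8.29034576e+01] 49217.6113335511
0.7 [ 6.17995215e-01 -3.50053575e-03  1.52655733e+00  8.27936439e+01] 56300.95124346947
```

View pics/s0ov.png

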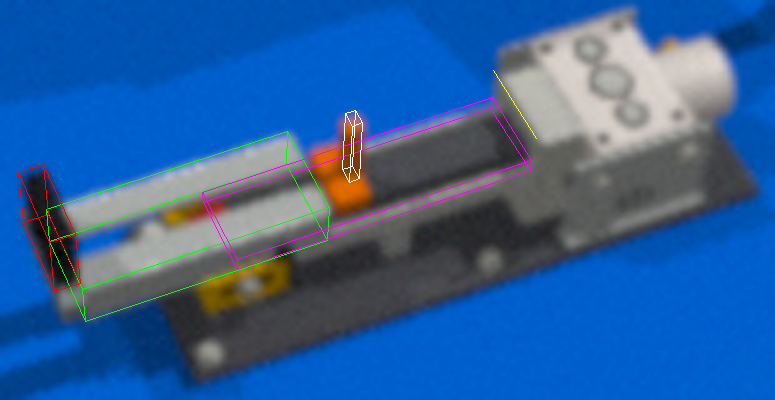

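View pics/t0ov.png

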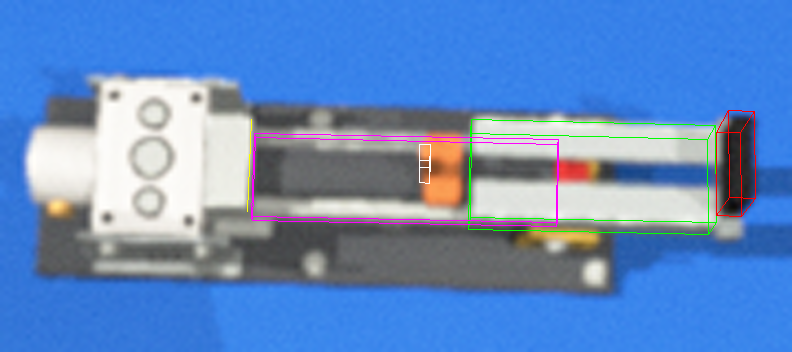

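```bash
cat > ln.py <<'E'
from fit import *
g=cv2.GaussianBlur(b['frame'].astype(np.float32),(0,0),.8)
def edge(cols,r0,r1,sgn,ch=0):
    out=[]
    for c in cols:
        p=g[r0:r1,c,ch]; d=np.diff(p)*sgn; i=int(d.argmax())
        if 0<i<len(d)-1:
            q=d[i-1:i+2]; i=i+0.5*(q[0]-q[2])/(q[0]-2*q[1]+q[2])
        out.append((c,r0+i+.5))
    return np.array(out)
def fitl(name,cols,r0,r1,sgn,z,ch=0):
    e=edge(cols,r0,r1,sgn,ch)
    X=np.array([onz(b,c,r,z/1000) for c,r in e])
    A=np.polyfit(X[:,1],X[:,0],1)
    for _ in range(4):
        rs=X[:,0]-np.polyval(A,X[:,1]); k=abs(rs)<max(.0006,1.5*np.median(abs(rs))); A=np.polyfit(X[k,1],X[k,0],1)
    print(name,'yaw',round(np.pi/2-np.arctan(A[0]),4),'x at y=0 mm',round(A[1]*1000,2),'n',k.sum(),len(k),'rms',round(rs[k].std()*1e3,2))
if __name__=='__main__':
    fitl('baselow',range(200,312),172,186,-1,8,0)   # dark->blue: red falls?
    fitl('baselow b',range(200,312),172,186,1,8,2)
    fitl('baseup b',range(242,284),132,144,-1,8,2)
    fitl('railup',range(290,332),136,146,1,68.5,0)
    fitl('raillow',range(290,340),158,168,-1,68.5,0)
    fitl('slotup',range(292,330),144,152,-1,68.5,0)
    fitl('slotlow',range(292,330),152,160,1,68.5,0)
    fitl('wallup',range(243,274),140,150,1,48,0)
    fitl('wall lowin',range(243,272),155,163,1,48,0)
    fitl('wall lowout',range(243,272),159,166,-1,48,0)
E
python3 ln.py
```

```text
baselow yaw 1.5056 x at y=0 mm 571.3 n 88 112 rms 0.28
baselow b yaw 1.5195 x at y=0 mm 570.02 n 92 112 rms 0.27
baseup b yaw 1.5133 x at y=0 mm 666.13 n 42 42 rms 0.26
railup yaw 1.4998 x at y=0 mm 645.53 n 32 42 rms 0.26
raillow yaw 1.5006 x at y=0 mm 594.09 n 39 50 rms 0.59
slotup yaw 1.5509 x at y=0 mm 622.79 n 30 38 rms 0.01
slotlow yaw 1.5194 x at y=0 mm 612.61 n 29 38 rms 0.1
wallup yaw 1.5147 x at y=0 mm 641.75 n 28 31 rms 0.31
wall lowin yaw 1.5213 x at y=0 mm 605.9 n 24 29 rms 0.25
wall lowout yaw 1.5129 x at y=0 mm 596.2 n 29 29 rms 0.33
```

```bash
cat > mv.py <<'E'
from h import *
def delta(x,y,z,yaw,say=True):
    o=observe();R=Ro.from_rotvec(o['eef_rot'])
    T=Ro.from_matrix(np.c_[[np.cos(yaw),np.sin(yaw),0],[np.sin(yaw),-np.cos(yaw),0],[0,0,-1]])
    d=R.inv().apply(np.array([x,y,z])-o['ee_pos'])*100; w=(R.inv()*T).as_rotvec()
    print('t',round(o['time'],2),'tcp',np.round(o['ee_pos'],4),'shift cm',np.round(d,2),'turn',np.round(w,3),'F',np.round(o['contact_force'],1),'gap',round(o['finger_gap'],4))
def st():
    o=observe();R=Ro.from_rotvec(o['eef_rot']);m=R.as_matrix()
    print('t',round(o['time'],2),'tcp',np.round(o['ee_pos'],4),'yaw',round(np.arctan2(m[1,0],m[0,0]),4),'zax',np.round(m[:,2],4),'F',np.round(o['contact_force'],2),'gap',round(o['finger_gap'],4),'q',np.round(o['qpos'],2))
E
python3 -c "
from mv import *
st()
delta(.46,-.25,.15,.8);delta(.436,.132,.12,1.328)"
```

```text
t 1.2 tcp [ 0.1918 -0.5949  0.1944] yaw 0.3118 zax [ 0.e+00 -1.e-04 -1.e+00] F [-0.04  0.67  0.9 ] gap 0.0952 q [-1.36  0.49  1.56 -0.    1.09 -0.11]
t 1.2 tcp [ 0.1918 -0.5949  0.1944] shift cm [ 36.11 -24.6    4.43] turn [ 0.     0.    -0.488] F [-0.   0.7  0.9] gap 0.0952
t 1.2 tcp [ 0.1918 -0.5949  0.1944] shift cm [ 45.55 -61.69   7.43] turn [ 0.     0.    -1.016] F [-0.   0.7  0.9] gap 0.0952
```

Request:
arm_command(moves=[{"x":36.1,"y":-24.6,"z":2.5,"az":-0.488},{"x":36.1,"y":-24.6,"z":2.5,"az":-0.488},{"x":36.1,"y":-24.6,"z":2.5,"az":-0.488},{"x":36.1,"y":-24.6,"z":2.5,"az":-0.488},{"x":36.1,"y":-24.6,"z":2.5,"az":-0.488},{"x":36.1,"y":-24.6,"z":2.5,"az":-0.488},{"x":36.1,"y":-24.6,"z":2.5,"az":-0.488},{"x":36.1,"y":-24.6,"z":2.5,"az":-0.488}])

```text
schema error: expected keys x, y, z, ax, ay, az, gripper
```

```bash
python3 -c "
from mv import *
st()
delta(.436,.132,.12,1.328)"
```

```text
t 1.2 tcp [ 0.1918 -0.5949  0.1944] yaw 0.3118 zax [ 0.e+00 -1.e-04 -1.e+00] F [-0.04  0.67  0.9 ] gap 0.0952 q [-1.36  0.49  1.56 -0.    1.09 -0.11]
t 1.2 tcp [ 0.1918 -0.5949  0.1944] shift cm [ 45.55 -61.69   7.43] turn [ 0.     0.    -1.016] F [-0.   0.7  0.9] gap 0.0952
```

All keys are required.

Request:
arm_command(moves=[{"x":36.1,"y":-24.6,"z":2.5,"ax":0,"ay":0,"az":-0.488,"gripper":-1},{"x":36.1,"y":-24.6,"z":2.5,"ax":0,"ay":0,"az":-0.488,"gripper":-1},{"x":36.1,"y":-24.6,"z":2.5,"ax":0,"ay":0,"az":-0.488,"gripper":-1},{"x":36.1,"y":-24.6,"z":2.5,"ax":0,"ay":0,"az":-0.488,"gripper":-1},{"x":36.1,"y":-24.6,"z":2.5,"ax":0,"ay":0,"az":-0.488,"gripper":-1},{"x":36.1,"y":-24.6,"z":2.5,"ax":0,"ay":0,"az":-0.488,"gripper":-1},{"x":36.1,"y":-24.6,"z":2.5,"ax":0,"ay":0,"az":-0.488,"gripper":-1},{"x":45.5,"y":-61.7,"z":7.4,"ax":0,"ay":0,"az":-1.016,"gripper":-1}])

```text
time: 2.0
ee_pos: [0.412, -0.2686, 0.1685]
eef_rot: [2.791, 1.437, 0.002]
contact_force: [0.9, 0.2, -0.2]
finger_gap: 0.0952
```

```bash
python3 -c "
from mv import *
st()
delta(.436,.132,.10,1.328)"
```

```text
t 2.0 tcp [ 0.412  -0.2686  0.1685] yaw 0.9508 zax [ 0.0021 -0.0015 -1.    ] F [ 0.9   0.15 -0.24] gap 0.0952 q [-0.71  0.33  1.91  0.    0.89 -0.09]
t 2.0 tcp [ 0.412  -0.2686  0.1685] shift cm [ 34.   -21.34   6.8 ] turn [ 0.003  0.001 -0.377] F [ 0.9  0.2 -0.2] gap 0.0952
```

Request:
arm_command(moves=[{"x":34.0,"y":-21.3,"z":6.8,"ax":0,"ay":0,"az":-0.377,"gripper":-1},{"x":34.0,"y":-21.3,"z":6.8,"ax":0,"ay":0,"az":-0.377,"gripper":-1},{"x":34.0,"y":-21.3,"z":6.8,"ax":0,"ay":0,"az":-0.377,"gripper":-1},{"x":34.0,"y":-21.3,"z":6.8,"ax":0,"ay":0,"az":-0.377,"gripper":-1},{"x":34.0,"y":-21.3,"z":6.8,"ax":0,"ay":0,"az":-0.377,"gripper":-1},{"x":34.0,"y":-21.3,"z":6.8,"ax":0,"ay":0,"az":-0.377,"gripper":-1},{"x":34.0,"y":-21.3,"z":6.8,"ax":0,"ay":0,"az":-0.377,"gripper":-1},{"x":34.0,"y":-21.3,"z":6.8,"ax":0,"ay":0,"az":-0.377,"gripper":-1}])

```text
time: 2.8
ee_pos: [0.4359, 0.1261, 0.1012]
eef_rot: [2.472, 1.934, 0.002]
contact_force: [0.5, 0.6, -0.2]
finger_gap: 0.095
```

```bash
python3 -c "
from mv import *
delta(.436,.132,.0105,1.328)
grab('scene','s1.png')
st()
i=cv2.imread('pics/s1.png');cv2.imwrite('pics/s1z.png',cv2.resize(i[120:290,200:400],None,fx=3.5,fy=3.5,interpolation=cv2.INTER_CUBIC))"
```

```text
t 2.8 tcp [0.4359 0.1261 0.1012] shift cm [ 0.59 -0.16  9.07] turn [ 0.003  0.001 -0.   ] F [ 0.5  0.6 -0.2] gap 0.095
t 2.85 tcp [0.4356 0.1315 0.1003] yaw 1.3311 zax [ 2.4e-03 -5.0e-04 -1.0e+00] F [-2.52  1.34 -1.78] gap 0.0949 q [ 0.15  0.39  2.07 -0.    0.68  0.39]
```

View pics/s1z.png

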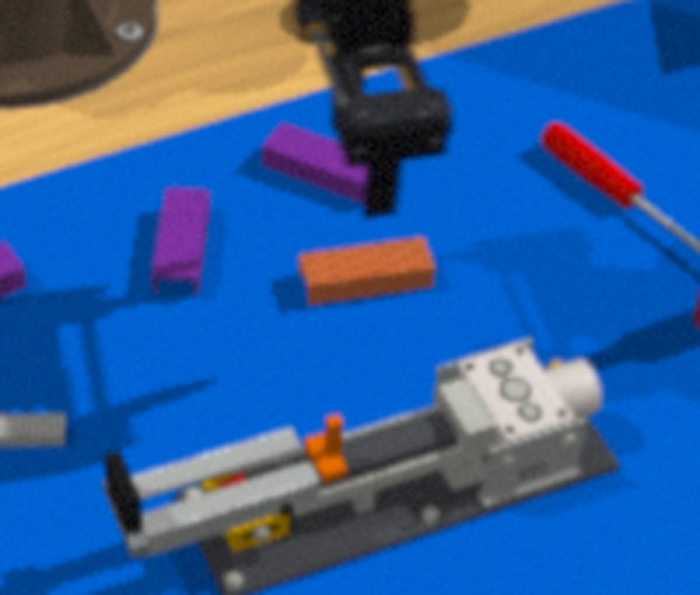

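Request:
arm_command(moves=[{"x":0.05,"y":0.0,"z":3.5,"ax":0.003,"ay":0.001,"az":0.003,"gripper":-0.3},{"x":0.05,"y":0.0,"z":6.5,"ax":0.003,"ay":0.001,"az":0.003,"gripper":-0.3},{"x":0.05,"y":0.0,"z":8.5,"ax":0.003,"ay":0.001,"az":0.003,"gripper":-0.3},{"x":0.05,"y":0.0,"z":8.98,"ax":0.003,"ay":0.001,"az":0.003,"gripper":-0.3},{"x":0.05,"y":0.0,"z":8.98,"ax":0.003,"ay":0.001,"az":0.003,"gripper":-0.3}])

```text
time: 3.35
ee_pos: [0.4358, 0.1318, 0.0103]
eef_rot: [-2.473, -1.935, 0.001]
contact_force: [-0.3, -0.5, 0.4]
finger_gap: 0.0636
```

```bash
python3 -c "
from mv import *
st()
delta(.436,.132,.0105,1.328)
grab('scene','s2.png')
i=cv2.imread('pics/s2.png');cv2.imwrite('pics/s2z.png',cv2.resize(i[160:230,260:360],None,fx=7,fy=7,interpolation=cv2.INTER_CUBIC))"
```

```text
t 3.35 tcp [0.4358 0.1318 0.0103] yaw 1.328 zax [-0.0014  0.001  -1.    ] F [-0.34 -0.47  0.41] gap 0.0636 q [0.15 0.56 2.14 0.   0.44 0.39]
t 3.35 tcp [0.4358 0.1318 0.0103] shift cm [ 0.02  0.01 -0.02] turn [-0.002 -0.001 -0.   ] F [-0.3 -0.5  0.4] gap 0.0636
```

View pics/s2z.png

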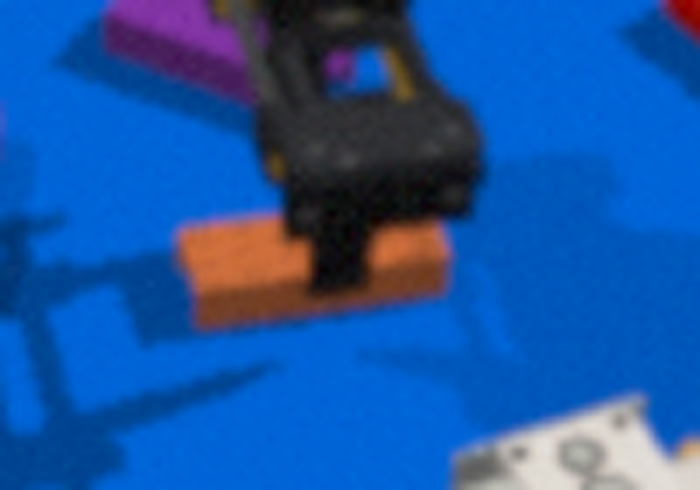

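```bash
python3 -c "
from fit import *
o=[.4358,.1318,1.328]
for y in (-32,-38): print(proj(a,W(o,[[-10,y,10],[10,y,10],[0,y,10],[0,y,0]])))
print(proj(a,W(t.x,[[-50,17.5,0],[50,17.5,0],[50,17.5,22],[-50,17.5,22]])))"
```

```text
[[302.66627228 205.93949624]
 [309.91676478 204.88873578]
 [306.29586351 205.41348805]
 [306.119055   207.98166031]]
[[303.19263322 207.53491003]
 [310.46402018 206.47725164]
 [306.83270391 207.00545531]
 [306.65230559 209.57268052]]
[[322.75380986 201.62866644]
 [286.94736882 206.79747141]
 [287.1042822  201.1053186 ]
 [323.33884124 195.93970979]]
```

```bash
python3 -c "
from fit import *
o=[.4356,.1315,1.331]
for y in (-60,-47.5,0,47.5): print(y,proj(a,W(o,[[-10,y,100],[10,y,100]])).round(1).tolist())
from mv import *
grab('top','t2.png');grab('scene','s2b.png')
i=cv2.imread('pics/t2.png');cv2.imwrite('pics/t2z.png',cv2.resize(i[200:280,170:280],None,fx=6,fy=6,interpolation=cv2.INTER_CUBIC))
i=cv2.imread('pics/s2b.png');cv2.imwrite('pics/s2bz.png',cv2.resize(i[130:230,240:360],None,fx=6,fy=6,interpolation=cv2.INTER_CUBIC))"
```

```text
-60 [[306.7, 189.0], [314.5, 187.9]]
-47.5 [[305.5, 185.6], [313.2, 184.5]]
0 [[301.1, 173.1], [308.6, 172.1]]
47.5 [[296.9, 161.3], [304.2, 160.3]]
```

View pics/t2z.png

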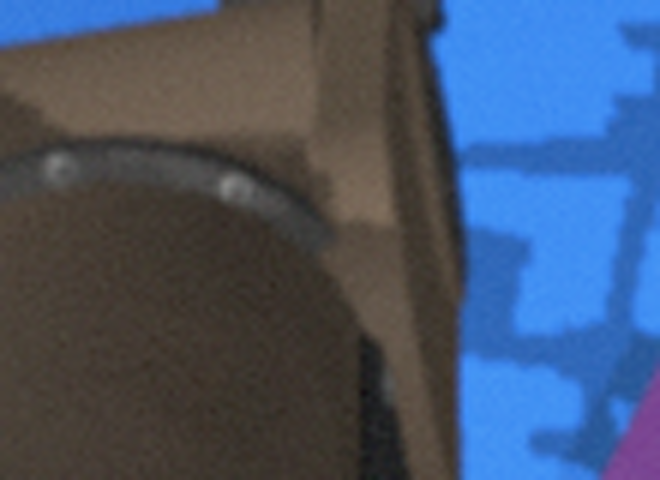

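View pics/s2bz.png

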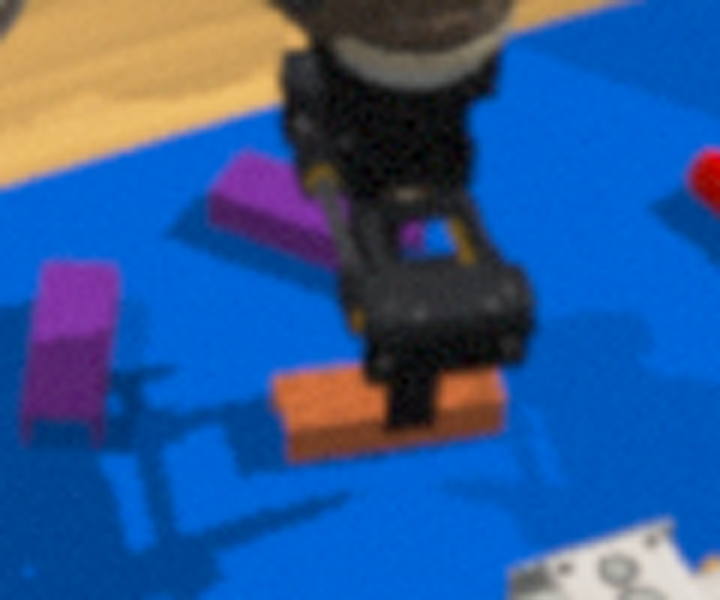

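Request:
arm_command(moves=[{"x":0,"y":0.0,"z":0,"ax":0,"ay":0,"az":0,"gripper":0.6},{"x":0,"y":0.0,"z":0,"ax":0,"ay":0,"az":0,"gripper":0.6},{"x":0,"y":0.0,"z":0,"ax":0,"ay":0,"az":0,"gripper":0.6},{"x":0,"y":0.0,"z":0,"ax":0,"ay":0,"az":0,"gripper":0.6},{"x":0,"y":0.0,"z":0,"ax":0,"ay":0,"az":0,"gripper":0.6}], newtons=20)

```text
time: 4.0
ee_pos: [0.4365, 0.1319, 0.0115]
eef_rot: [-2.474, -1.936, -0.003]
contact_force: [-0.5, -0.3, 0.4]
finger_gap: 0.0271
```

```bash
python3 -c "
from mv import *
st()
grab('scene','s3.png')
i=cv2.imread('pics/s3.png');cv2.imwrite('pics/s3z.png',cv2.resize(i[160:230,260:360],None,fx=7,fy=7,interpolation=cv2.INTER_CUBIC))"
```

```text
t 4.0 tcp [0.4365 0.1319 0.0115] yaw 1.328 zax [ 0.0014  0.0014 -1.    ] F [-0.52 -0.29  0.4 ] gap 0.0271 q [0.15 0.56 2.13 0.   0.44 0.39]
```

View pics/s3z.png

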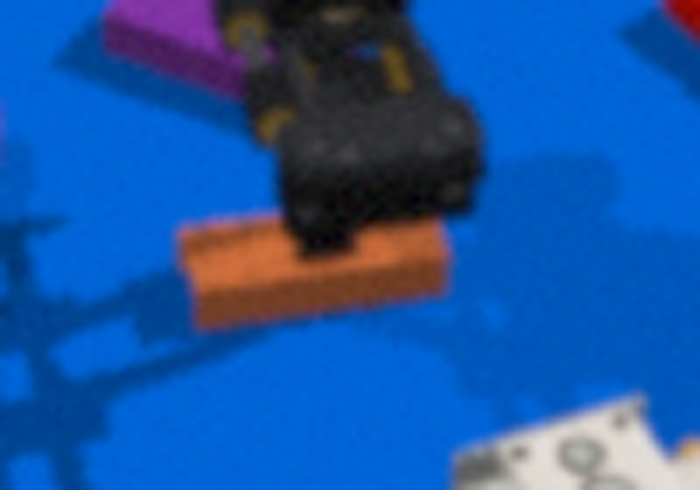

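```bash
python3 -c "
from fit import *
import sys
for o,y,row in (([.4365,.1319,1.328],-13.5,196.4),([.4358,.1318,1.328],-32,201.3),([.4356,.1315,1.331],-47.5,181.1)):
  for dy in (0,-12): print([(z,round(proj(a,W(o,[[0,y+dy,z]]))[0][1],1)) for z in (10,18,22,26,30,100,110,115)],row)"
```

```text
[(10, np.float64(200.7)), (18, np.float64(198.6)), (22, np.float64(197.6)), (26, np.float64(196.6)), (30, np.float64(195.5)), (100, np.float64(176.3)), (110, np.float64(173.4)), (115, np.float64(171.9))] 196.4
[(10, np.float64(203.9)), (18, np.float64(201.8)), (22, np.float64(200.7)), (26, np.float64(199.7)), (30, np.float64(198.6)), (100, np.float64(179.4)), (110, np.float64(176.5)), (115, np.float64(175.1))] 196.4
[(10, np.float64(205.4)), (18, np.float64(203.3)), (22, np.float64(202.3)), (26, np.float64(201.2)), (30, np.float64(200.2)), (100, np.float64(181.0)), (110, np.float64(178.1)), (115, np.float64(176.6))] 201.3
[(10, np.float64(208.6)), (18, np.float64(206.5)), (22, np.float64(205.5)), (26, np.float64(204.4)), (30, np.float64(203.4)), (100, np.float64(184.2)), (110, np.float64(181.3)), (115, np.float64(179.8))] 201.3
[(10, np.float64(209.5)), (18, np.float64(207.5)), (22, np.float64(206.4)), (26, np.float64(205.4)), (30, np.float64(204.3)), (100, np.float64(185.1)), (110, np.float64(182.2)), (115, np.float64(180.8))] 181.1
[(10, np.float64(212.8)), (18, np.float64(210.7)), (22, np.float64(209.7)), (26, np.float64(208.6)), (30, np.float64(207.6)), (100, np.float64(188.3)), (110, np.float64(185.5)), (115, np.float64(184.0))] 181.1
```

Request:
arm_command(moves=[{"x":0,"y":0.0,"z":0.15,"ax":0,"ay":0,"az":0,"gripper":0.43},{"x":0,"y":0.0,"z":0.25,"ax":0,"ay":0,"az":0,"gripper":0.43}], newtons=20)

```text
time: 4.25
ee_pos: [0.4365, 0.1319, 0.0089]
eef_rot: [-2.474, -1.936, -0.003]
contact_force: [-0.2, -0.2, 0.0]
finger_gap: 0.0271
```

Request:
arm_command(moves=[{"x":0,"y":0.0,"z":0.1,"ax":0,"ay":0,"az":0,"gripper":0.43}])

```text
time: 4.35
ee_pos: [0.4364, 0.1319, 0.0077]
eef_rot: [-2.474, -1.936, -0.003]
contact_force: [-0.6, -0.4, 0.3]
finger_gap: 0.0269
```

Request:
arm_command(moves=[{"x":0,"y":0.0,"z":0.1,"ax":0,"ay":0,"az":0,"gripper":0.43}])

```text
time: 4.45
ee_pos: [0.4364, 0.1319, 0.0065]
eef_rot: [-2.474, -1.936, -0.002]
contact_force: [-0.8, -0.2, 0.2]
finger_gap: 0.0271
```

Request:
arm_command(moves=[{"x":0,"y":0.0,"z":0.1,"ax":0,"ay":0,"az":0,"gripper":0.43}])

```text
time: 4.55
ee_pos: [0.4364, 0.1319, 0.0054]
eef_rot: [-2.474, -1.936, -0.002]
contact_force: [1.1, -0.3, 0.2]
finger_gap: 0.0271
```

Request:
arm_command(moves=[{"x":0,"y":0.0,"z":0.1,"ax":0,"ay":0,"az":0,"gripper":0.43}])

```text
time: 4.65
ee_pos: [0.4364, 0.1319, 0.0042]
eef_rot: [-2.474, -1.936, -0.002]
contact_force: [0.9, 0.6, -0.6]
finger_gap: 0.027
```

Request:
arm_command(moves=[{"x":0,"y":0.0,"z":0.1,"ax":0,"ay":0,"az":0,"gripper":0.43}])

```text
time: 4.75
ee_pos: [0.4363, 0.1319, 0.0031]
eef_rot: [-2.474, -1.936, -0.002]
contact_force: [0.4, 0.3, -0.8]
finger_gap: 0.0272
```

```bash
python3 -c "
from mv import *
st()
grab('scene','s4.png')
i=cv2.imread('pics/s4.png');cv2.imwrite('pics/s4z.png',cv2.resize(i[160:230,260:360],None,fx=7,fy=7,interpolation=cv2.INTER_CUBIC))"
```

```text
t 4.75 tcp [0.4363 0.1319 0.0031] yaw 1.3279 zax [ 7.0e-04  1.3e-03 -1.0e+00] F [ 0.37  0.31 -0.84] gap 0.0272 q [0.15 0.58 2.14 0.   0.42 0.39]
```

View pics/s4z.png

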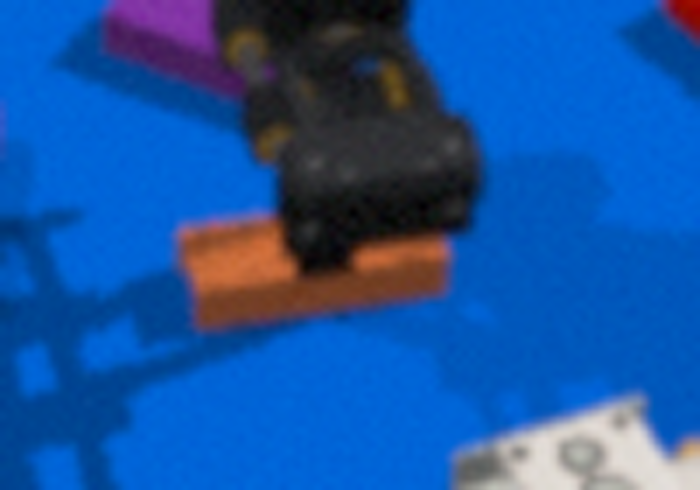

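Request:
arm_command(moves=[{"x":0,"y":0.0,"z":0.07,"ax":0,"ay":0,"az":0,"gripper":0.43}])

```text
time: 4.9
ee_pos: [0.4363, 0.1319, 0.0022]
eef_rot: [-2.474, -1.936, -0.002]
contact_force: [0.6, 0.3, -0.3]
finger_gap: 0.0273
```

Request:
arm_command(moves=[{"x":0,"y":0.0,"z":0.07,"ax":0,"ay":0,"az":0,"gripper":0.43}])

```text
time: 5.0
ee_pos: [0.4363, 0.1319, 0.0018]
eef_rot: [-2.474, -1.936, -0.002]
contact_force: [-3.1, -0.9, 20.9]
finger_gap: 0.0274
```

Request:
arm_command(moves=[{"x":0,"y":0.0,"z":0.07,"ax":0,"ay":0,"az":0,"gripper":0.43}])

```text
time: 5.1
ee_pos: [0.4364, 0.1319, 0.0018]
eef_rot: [-2.474, -1.936, -0.003]
contact_force: [-3.8, -0.6, 22.2]
finger_gap: 0.027
```

Request:
arm_command(moves=[{"x":0,"y":0.0,"z":0.07,"ax":0,"ay":0,"az":0,"gripper":0.43}])

```text
time: 5.2
ee_pos: [0.4363, 0.1319, 0.0019]
eef_rot: [-2.474, -1.936, -0.003]
contact_force: [-2.6, -0.9, 15.6]
finger_gap: 0.0268
```

Request:
arm_command(moves=[{"x":0,"y":0.0,"z":-0.2,"ax":0,"ay":0,"az":0,"gripper":0.0},{"x":0,"y":0.0,"z":-0.3,"ax":0,"ay":0,"az":0,"gripper":0.0},{"x":0,"y":0.0,"z":-0.3,"ax":0,"ay":0,"az":0,"gripper":0.0},{"x":0,"y":0.0,"z":-0.3,"ax":0,"ay":0,"az":0,"gripper":0.0}])

```text
time: 5.6
ee_pos: [0.4363, 0.1319, 0.0048]
eef_rot: [-2.474, -1.936, -0.003]
contact_force: [0.6, 0.2, -0.5]
finger_gap: 0.0467
```

```bash
python3 -c "
from mv import *
st()
grab('scene','s5.png')
i=cv2.imread('pics/s5.png');cv2.imwrite('pics/s5z.png',cv2.resize(i[160:230,260:360],None,fx=7,fy=7,interpolation=cv2.INTER_CUBIC))"
```

```text
t 5.6 tcp [0.4363 0.1319 0.0048] yaw 1.328 zax [ 0.0016  0.0014 -1.    ] F [ 0.56  0.21 -0.47] gap 0.0467 q [0.15 0.58 2.14 0.   0.43 0.39]
```

View pics/s5z.png

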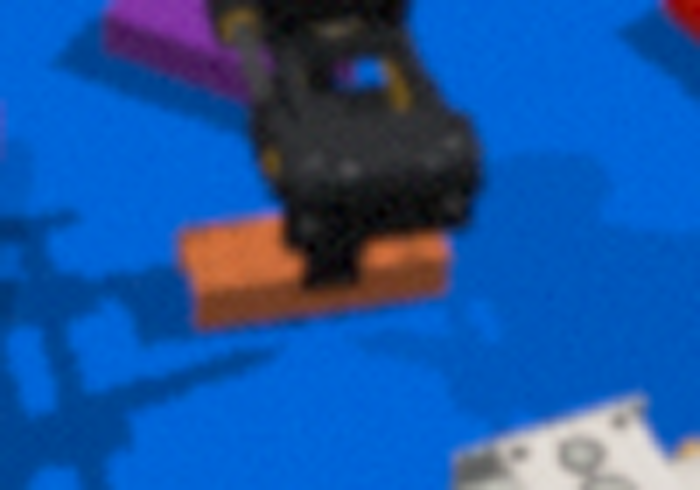

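Request:
arm_command(moves=[{"x":0,"y":0.0,"z":0.2,"ax":0,"ay":0,"az":0,"gripper":0.0},{"x":0,"y":0.0,"z":0.35,"ax":0,"ay":0,"az":0,"gripper":0.0}])

```text
time: 5.85
ee_pos: [0.4362, 0.1319, 0.001]
eef_rot: [-2.474, -1.936, -0.003]
contact_force: [0.4, 1.0, -0.9]
finger_gap: 0.0474
```

Request:
arm_command(moves=[{"x":0,"y":0.0,"z":0.1,"ax":0,"ay":0,"az":0,"gripper":0.0}])

```text
time: 5.95
ee_pos: [0.4362, 0.1319, -0.0003]
eef_rot: [-2.474, -1.936, -0.002]
contact_force: [0.7, 0.3, -0.3]
finger_gap: 0.0472
```

Request:
arm_command(moves=[{"x":0,"y":0.0,"z":0.1,"ax":0,"ay":0,"az":0,"gripper":0.0}])

```text
time: 6.05
ee_pos: [0.4361, 0.1319, -0.0015]
eef_rot: [-2.474, -1.936, -0.002]
contact_force: [0.0, -0.2, -0.8]
finger_gap: 0.0475
```

Request:
arm_command(moves=[{"x":0,"y":0.0,"z":0.15,"ax":0,"ay":0,"az":0,"gripper":0.0},{"x":0,"y":0.0,"z":0.3,"ax":0,"ay":0,"az":0,"gripper":0.0}])

```text
time: 6.25
ee_pos: [0.4361, 0.1319, -0.0046]
eef_rot: [-2.474, -1.936, -0.002]
contact_force: [-0.1, 0.0, 0.0]
finger_gap: 0.0472
```

Request:
arm_command(moves=[{"x":0,"y":0.0,"z":0.1,"ax":0,"ay":0,"az":0,"gripper":0.0},{"x":0,"y":0.0,"z":0.2,"ax":0,"ay":0,"az":0,"gripper":0.0}])

```text
time: 6.45
ee_pos: [0.4361, 0.1319, -0.0067]
eef_rot: [-2.474, -1.936, -0.002]
contact_force: [0.4, -0.2, 0.3]
finger_gap: 0.0479
```

Request:
arm_command(moves=[{"x":0,"y":0.0,"z":0.1,"ax":0,"ay":0,"az":0,"gripper":0.0},{"x":0,"y":0.0,"z":0.2,"ax":0,"ay":0,"az":0,"gripper":0.0}])

```text
time: 6.65
ee_pos: [0.4361, 0.1319, -0.0088]
eef_rot: [-2.474, -1.936, -0.002]
contact_force: [-0.7, 0.4, 1.6]
finger_gap: 0.0477
```

```bash
python3 -c "
from mv import *
st()
grab('scene','s6.png')
i=cv2.imread('pics/s6.png');cv2.imwrite('pics/s6z.png',cv2.resize(i[160:230,260:360],None,fx=7,fy=7,interpolation=cv2.INTER_CUBIC))"
```

```text
t 6.65 tcp [ 0.4361  0.1319 -0.0088] yaw 1.328 zax [ 7.0e-04  1.3e-03 -1.0e+00] F [-0.65  0.42  1.55] gap 0.0477 q [0.15 0.6  2.15 0.   0.39 0.39]
```

View pics/s6z.png

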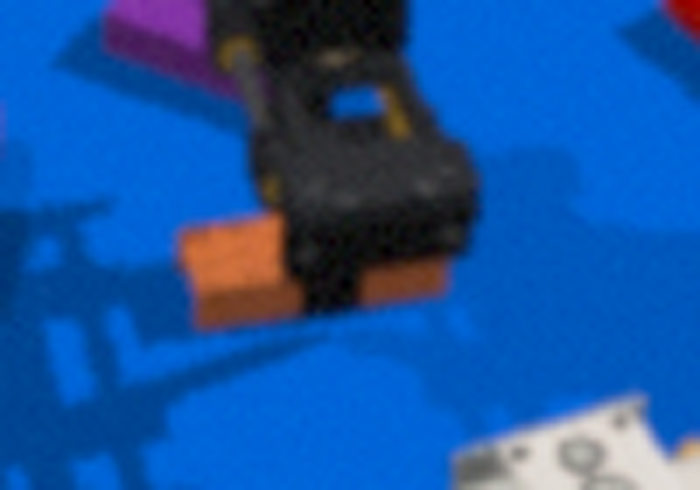

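Request:
arm_command(moves=[{"x":0,"y":0.0,"z":0.03,"ax":0,"ay":0,"az":0,"gripper":0.6},{"x":0,"y":0.0,"z":0.03,"ax":0,"ay":0,"az":0,"gripper":0.6},{"x":0,"y":0.0,"z":0.03,"ax":0,"ay":0,"az":0,"gripper":0.6},{"x":0,"y":0.0,"z":0.03,"ax":0,"ay":0,"az":0,"gripper":0.6}], newtons=20)

```text
time: 7.1
ee_pos: [0.4361, 0.1319, -0.0092]
eef_rot: [-2.474, -1.936, -0.002]
contact_force: [-0.7, 0.0, -0.4]
finger_gap: 0.035
```

```bash
python3 -c "
from mv import *
st()
delta(.53,.12,.15,1.42)"
```

```text
t 7.1 tcp [ 0.4361  0.1319 -0.0092] yaw 1.328 zax [ 6.0e-04  1.3e-03 -1.0e+00] F [-0.65  0.01 -0.36] gap 0.035 q [0.15 0.6  2.15 0.   0.39 0.39]
t 7.1 tcp [ 0.4361  0.1319 -0.0092] shift cm [  1.13   9.41 -15.92] turn [ 0.    -0.001 -0.092] F [-0.7  0.  -0.4] gap 0.035
```

Request:
arm_command(moves=[{"x":0,"y":0,"z":-2.5,"ax":0,"ay":0,"az":0,"gripper":0.6},{"x":0,"y":0,"z":-6,"ax":0,"ay":0,"az":0,"gripper":0.6},{"x":0,"y":0,"z":-10,"ax":0,"ay":0,"az":0,"gripper":0.6},{"x":0,"y":0,"z":-11,"ax":0,"ay":0,"az":0,"gripper":0.6},{"x":0,"y":0,"z":-11,"ax":0,"ay":0,"az":0,"gripper":0.6}])

```text
time: 7.6
ee_pos: [0.4366, 0.1319, 0.1019]
eef_rot: [2.473, 1.936, 0.006]
contact_force: [0.7, 0.5, -0.7]
finger_gap: 0.0351
```

```bash
python3 -c "
from mv import *
st()
delta(.6231,.0684,.101,1.51)"
```

```text
t 7.6 tcp [0.4366 0.1319 0.1019] yaw 1.3281 zax [ 0.0037  0.0017 -1.    ] F [ 0.68  0.46 -0.67] gap 0.0351 q [0.15 0.39 2.07 0.   0.68 0.39]
t 7.6 tcp [0.4366 0.1319 0.1019] shift cm [-1.68 19.63  0.15] turn [ 0.003 -0.002 -0.182] F [ 0.7  0.5 -0.7] gap 0.0351
```

Request:
arm_command(moves=[{"x":-0.4,"y":4,"z":0.1,"ax":0.003,"ay":-0.002,"az":-0.1,"gripper":0.6},{"x":-0.8,"y":8,"z":0.1,"ax":0.003,"ay":-0.002,"az":-0.182,"gripper":0.6},{"x":-1.2,"y":12,"z":0.1,"ax":0.003,"ay":-0.002,"az":-0.182,"gripper":0.6},{"x":-1.5,"y":16,"z":0.1,"ax":0.003,"ay":-0.002,"az":-0.182,"gripper":0.6},{"x":-1.68,"y":19.6,"z":0.1,"ax":0.003,"ay":-0.002,"az":-0.182,"gripper":0.6},{"x":-1.68,"y":19.6,"z":0.1,"ax":0.003,"ay":-0.002,"az":-0.182,"gripper":0.6},{"x":-1.68,"y":19.6,"z":0.1,"ax":0.003,"ay":-0.002,"az":-0.182,"gripper":0.6}])

```text
time: 8.3
ee_pos: [0.622, 0.0681, 0.0989]
eef_rot: [-2.287, -2.151, 0.003]
contact_force: [0.3, 0.2, -0.7]
finger_gap: 0.0346
```

```bash
python3 -c "
from mv import *
import pickle
st()
delta(.6231,.0684,.101,1.51)
A=grab('scene','s7.png');B=grab('top','t7.png');pickle.dump((A,B),open('f7.pkl','wb'))
i=cv2.imread('pics/s7.png');cv2.imwrite('pics/s7z.png',cv2.resize(i[170:300,220:380],None,fx=5,fy=5,interpolation=cv2.INTER_CUBIC)[:600])
i=cv2.imread('pics/t7.png');cv2.imwrite('pics/t7z.png',cv2.resize(i[110:200,180:360],None,fx=4.4,fy=4.4,interpolation=cv2.INTER_CUBIC))"
```

```text
t 8.3 tcp [0.622  0.0681 0.0989] yaw 1.5095 zax [-3.2e-03  2.0e-04 -1.0e+00] F [ 0.26  0.21 -0.65] gap 0.0346 q [0.   0.6  1.65 0.   0.9  0.06]
t 8.3 tcp [0.622  0.0681 0.0989] shift cm [ 0.03  0.1  -0.21] turn [-0.003 -0.    -0.001] F [ 0.3  0.2 -0.7] gap 0.0346
```

View pics/s7z.png

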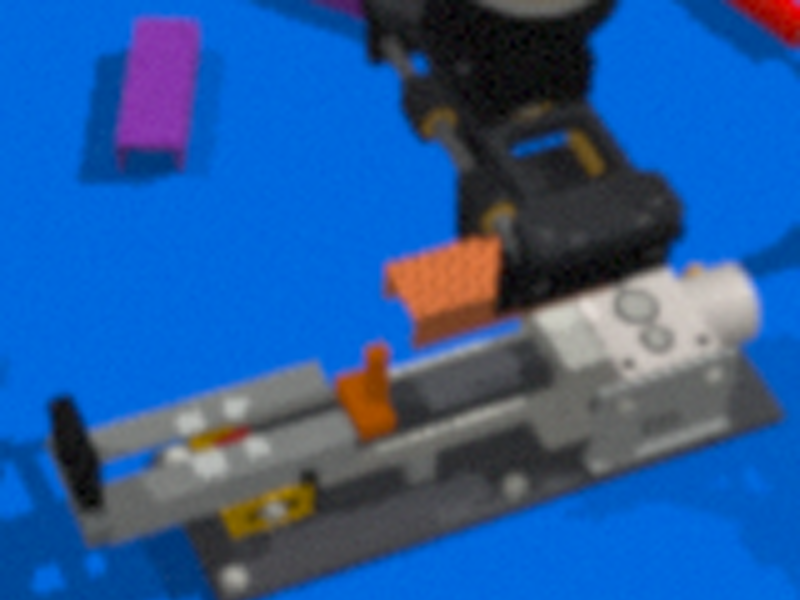

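View pics/t7z.png

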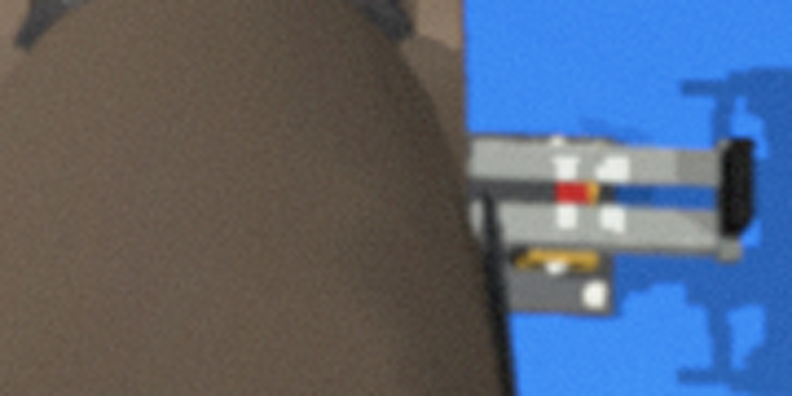

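```bash
python3 -c "
from fit import *
p=[.622,.0681,1.5095]
for z in (108,):
  print(proj(a,W(p,[[-50,-17.5,z],[-50,-17.5,z+22],[-50,17.5,z+22],[-50,17.5,z]])).round(1).tolist())
print('obs near-low (302.6,238.8) far-top (297.2,223.2)')
"
python3 - <<'E'
import cv2
i=cv2.imread('pics/s7.png');cv2.imwrite('pics/s7y.png',cv2.resize(i[210:265,275:335],None,fx=10,fy=10,interpolation=cv2.INTER_CUBIC))
E
```

```text
[[301.4, 239.1], [301.8, 232.7], [295.5, 221.8], [295.2, 228.2]]
obs near-low (302.6,238.8) far-top (297.2,223.2)
```

View pics/s7y.png

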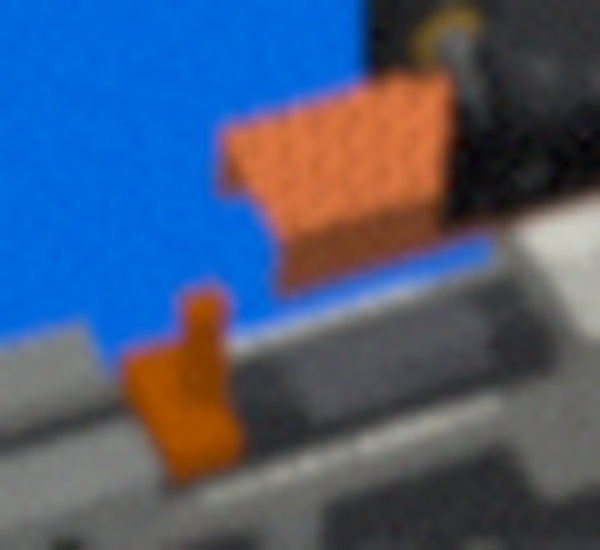

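```bash
python3 -c "
from fit import *
p=[.6187,-.0035,1.51]
print('blade front top',proj(a,W(p,[[15,-4,95],[15,4,95]])).round(1).tolist())
print('nose',proj(a,W(p,[[100,-23,66],[100,23,66]])).round(1).tolist())
print('railfront',proj(a,W(p,[[-10,-24.5,68.5],[-10,-6.5,68.5],[-10,6.5,68.5],[-10,24.5,68.5]])).round(1).tolist())
print('top: blade',proj(b,W(p,[[15,-4,95],[15,4,95]])).round(1).tolist(), 'nose',proj(b,W(p,[[100,-23,66],[100,23,66]])).round(1).tolist(),'rail',proj(b,W(p,[[-10,-24.5,68.5],[-10,24.5,68.5]])).round(1).tolist())
"
python3 - <<'E'
import cv2
i=cv2.imread('pics/s0.png');cv2.imwrite('pics/s0y.png',cv2.resize(i[212:267,275:345],None,fx=10,fy=10,interpolation=cv2.INTER_CUBIC))
E
```

```text
blade front top [[296.3, 239.7], [294.9, 237.2]]
nose [[332.2, 243.0], [323.7, 229.3]]
railfront [[289.4, 256.6], [286.4, 250.9], [284.2, 246.8], [281.3, 241.2]]
top: blade [[276.0, 146.8], [275.9, 150.6]] nose [[236.8, 140.7], [235.7, 161.4]] rail [[287.9, 141.5], [287.2, 163.7]]
```

View pics/s0y.png

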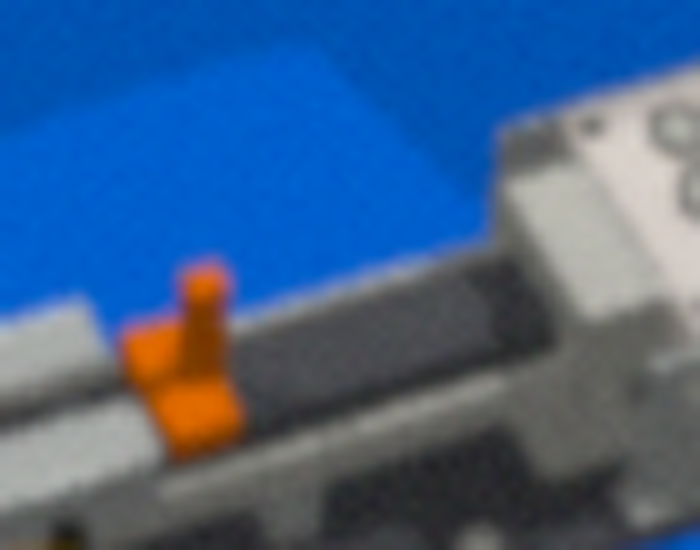

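```bash
python3 -c "
import fit
from fit import *
T0=list(fit.T)
for nm,sel in (('top',T0[:4]),('scene',T0[4:])):
    fit.T=sel
    r=least_squares(fit.res2,t.x,x_scale=[.01,.01,.1]); print(nm,r.x,fit.res2(r.x).round(1).reshape(-1,2).tolist())
S0=list(fit.S)
for nm,sel in (('top',S0[:2]+S0[4:6]),('scene',[(a,75,-1,24.5,68.5,283.7,242),(a,100,0,23,66,325.9,230.2),(a,100,0,-23,66,331.5,243.7)])):
    fit.S=sel
    def rr(q): 
        q=[q[0],q[1],1.51,85]; return fit.res(q)
    r=least_squares(rr,[.6187,-.0035],x_scale=.01); print(nm,r.x,rr(r.x).round(1).reshape(-1,2).tolist())
"

```

```text
top [ 0.435012    0.13111859 -1.80675706] [[0.1, 0.1], [-0.2, 0.3], [-0.1, -0.4], [0.3, -0.0]]
scene [ 0.43736215  0.13284193 -1.82969521] [[0.2, 0.5], [-0.1, 0.1], [0.1, -0.4], [-0.2, -0.6], [-0.2, 0.3], [0.2, 0.1]]
top [ 0.61913947 -0.00297346] [[0.6, -0.2], [0.4, 0.5], [0.0, -0.0], [-1.1, -0.3]]
scene [ 0.62200055 -0.00182552] [[-1.1, -0.0], [-0.9, -0.2], [2.0, 0.1]]
```

```bash
python3 -c "
import fit
from fit import *
fit.T=[(a,296.9,222.8,-50,17.5,130),(a,303,233.5,-50,-17.5,130),(a,303,238.9,-50,-17.5,108)]
r=least_squares(lambda q:fit.res2([q[0],q[1],1.5095]),[.62,.068],x_scale=.01);print(r.x,r.fun.round(1))
c,s_=np.cos(1.51),np.sin(1.51)
d=r.x-np.array([.6220,-.0018]);print('strip in stapler frame',d@[c,s_],d@[-s_,c])
d=np.array([.6220,.0681])-np.array([.6205,-.0025]);print('by TCP',d@[c,s_],d@[-s_,c])
"

```

```text
[0.62475697 0.07028709] [ 0.  -0.5  0.2 -0.2 -0.2  0.7]
strip in stapler frame 0.07212141311142517 0.0016280519872899288
by TCP 0.07056070288015596 0.002792348305342376
```

Request:
arm_command(moves=[{"x":0,"y":0.22,"z":1.2,"ax":-0.003,"ay":0,"az":0,"gripper":0.6},{"x":0,"y":0.22,"z":2.6,"ax":-0.003,"ay":0,"az":0,"gripper":0.6},{"x":0,"y":0.22,"z":3.3,"ax":-0.003,"ay":0,"az":0,"gripper":0.6},{"x":0,"y":0.22,"z":3.4,"ax":-0.003,"ay":0,"az":0,"gripper":0.6}])

```text
time: 8.8
ee_pos: [0.6228, 0.0687, 0.0645]
eef_rot: [-2.287, -2.153, 0.002]
contact_force: [0.0, -0.6, -0.6]
finger_gap: 0.0351
```

```bash
python3 -c "
from mv import *
st()
A=grab('scene','s8.png')
i=cv2.imread('pics/s8.png');cv2.imwrite('pics/s8z.png',cv2.resize(i[200:270,260:360],None,fx=7.5,fy=7.5,interpolation=cv2.INTER_CUBIC))"
```

```text
t 8.8 tcp [0.6228 0.0687 0.0645] yaw 1.5105 zax [-0.0015  0.     -1.    ] F [ 0.03 -0.6  -0.61] gap 0.0351 q [0.   0.64 1.68 0.   0.83 0.06]
```

View pics/s8z.png

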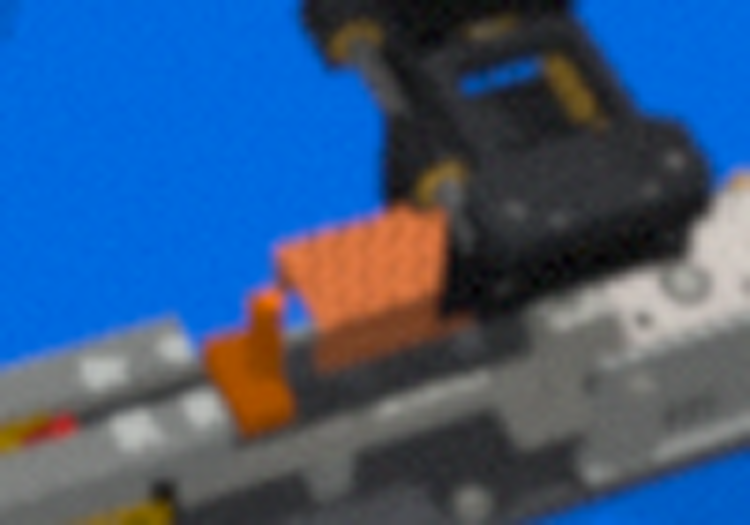

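Request:
arm_command(moves=[{"x":-0.3,"y":0.1,"z":0,"ax":-0.0015,"ay":0,"az":0,"gripper":0.6},{"x":-0.6,"y":0.12,"z":0,"ax":-0.0015,"ay":0,"az":0,"gripper":0.6},{"x":-0.9,"y":0.12,"z":0,"ax":-0.0015,"ay":0,"az":0,"gripper":0.6},{"x":-1.1,"y":0.12,"z":0,"ax":-0.0015,"ay":0,"az":0,"gripper":0.6},{"x":-1.2,"y":0.12,"z":0,"ax":-0.0015,"ay":0,"az":0,"gripper":0.6}])

```text
time: 9.35
ee_pos: [0.6238, 0.0565, 0.0654]
eef_rot: [2.287, 2.153, 0.002]
contact_force: [0.9, 2.1, 0.3]
finger_gap: 0.0348
```

```bash
python3 -c "
from mv import *
st()"
```

```text
t 9.35 tcp [0.6238 0.0565 0.0654] yaw 1.5103 zax [ 1.4e-03  1.0e-04 -1.0e+00] F [0.92 2.1  0.29] gap 0.0348 q [-0.02  0.64  1.68  0.    0.82  0.05]
```

Request:
arm_command(moves=[{"x":-0.3,"y":0,"z":0,"ax":0,"ay":0,"az":0,"gripper":0.6},{"x":-0.6,"y":0,"z":0,"ax":0,"ay":0,"az":0,"gripper":0.6},{"x":-0.9,"y":0,"z":0,"ax":0,"ay":0,"az":0,"gripper":0.6},{"x":-1.1,"y":0,"z":0,"ax":0,"ay":0,"az":0,"gripper":0.6},{"x":-1.25,"y":0,"z":0,"ax":0,"ay":0,"az":0,"gripper":0.6},{"x":-1.25,"y":0,"z":0,"ax":0,"ay":0,"az":0,"gripper":0.6}])

```text
time: 9.95
ee_pos: [0.6231, 0.0438, 0.0654]
eef_rot: [2.287, 2.152, 0.002]
contact_force: [-0.0, 3.1, 0.2]
finger_gap: 0.0347
```

```bash
python3 -c "
from mv import *
st()
A=grab('scene','s9.png')
i=cv2.imread('pics/s9.png');cv2.imwrite('pics/s9z.png',cv2.resize(i[200:270,260:360],None,fx=7.5,fy=7.5,interpolation=cv2.INTER_CUBIC))"
```

```text
t 9.95 tcp [0.6231 0.0438 0.0654] yaw 1.5101 zax [ 1.5e-03  1.0e-04 -1.0e+00] F [-0.03  3.15  0.22] gap 0.0347 q [-0.04  0.64  1.68  0.    0.82  0.03]
```

View pics/s9z.png

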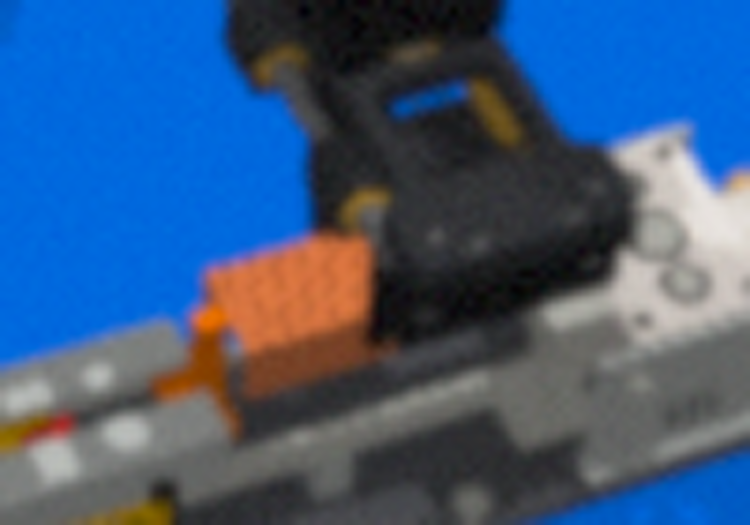

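```bash
cat > sp.py <<'E'
import fit
from fit import *
def sp(pts,z):
    (u1,v1),(u2,v2),(u3,v3)=pts
    fit.T=[(a,u1,v1,-50,17.5,z+22),(a,u2,v2,-50,-17.5,z+22),(a,u3,v3,-50,-17.5,z)]
    r=least_squares(lambda q:fit.res2([q[0],q[1],1.51]),[.62,.068],x_scale=.01)
    c,s_=np.cos(1.51),np.sin(1.51); d=r.x-np.array([.6220,-.0018]);print('strip frame x,y',(d@[c,s_]*1e3).round(1),(d@[-s_,c]*1e3).round(1),r.fun.round(1))
def tf(x,y,o=(.6205,-.0025)):
    c,s_=np.cos(1.51),np.sin(1.51); d=np.array([x,y])-o; print('TCP frame',(d@[c,s_]*1e3).round(1),(d@[-s_,c]*1e3).round(1))
E
python3 -c "
from sp import *
sp([(287.6,235.7),(292.4,247.9),(292.7,252.9)],74.6); tf(.6231,.0438)"
```

```text
strip frame x,y 46.9 -1.9 [-0.6  0.4  0.6 -0.7  0.   0.3]
TCP frame 46.4 0.2
```

Request:
arm_command(moves=[{"x":0,"y":0,"z":0.5,"ax":0.0015,"ay":0,"az":0,"gripper":0.6},{"x":0,"y":0,"z":1.0,"ax":0.0015,"ay":0,"az":0,"gripper":0.6},{"x":0,"y":0,"z":1.4,"ax":0.0015,"ay":0,"az":0,"gripper":0.6},{"x":0,"y":0,"z":1.7,"ax":0.0015,"ay":0,"az":0,"gripper":0.6},{"x":0,"y":0,"z":1.9,"ax":0.0015,"ay":0,"az":0,"gripper":0.6}])

```text
time: 10.5
ee_pos: [0.623, 0.0439, 0.046]
eef_rot: [-2.287, -2.153, 0.0]
contact_force: [0.6, 3.0, 2.5]
finger_gap: 0.0352
```

```bash
python3 -c "
from mv import *
st()
A=grab('scene','s10.png')
i=cv2.imread('pics/s10.png');cv2.imwrite('pics/s10z.png',cv2.resize(i[200:270,260:360],None,fx=7.5,fy=7.5,interpolation=cv2.INTER_CUBIC))"
```

```text
t 10.5 tcp [0.623  0.0439 0.046 ] yaw 1.5102 zax [-4.e-04  2.e-04 -1.e+00] F [0.61 3.03 2.52] gap 0.0352 q [-0.04  0.66  1.69  0.    0.79  0.03]
```

View pics/s10z.png

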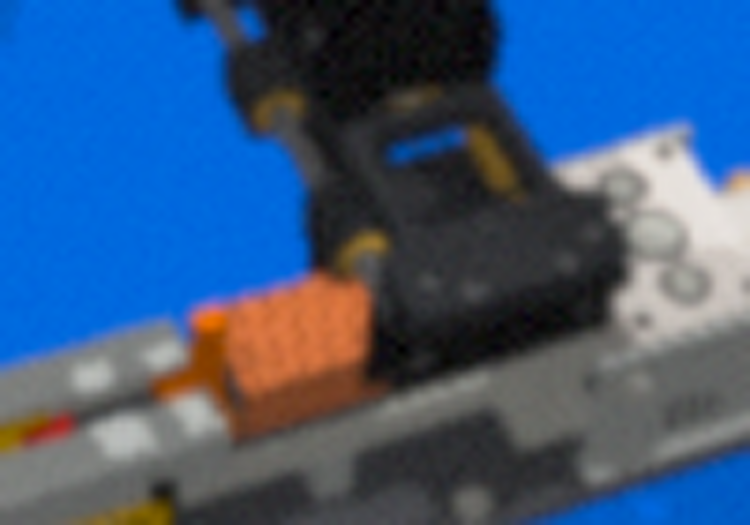

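Request:
arm_command(moves=[{"x":0,"y":0,"z":0.1,"ax":0,"ay":0,"az":0,"gripper":0.6},{"x":0,"y":0,"z":0.2,"ax":0,"ay":0,"az":0,"gripper":0.6},{"x":0,"y":0,"z":0.25,"ax":0,"ay":0,"az":0,"gripper":0.6}])

```text
time: 10.85
ee_pos: [0.623, 0.0439, 0.0433]
eef_rot: [-2.287, -2.153, 0.0]
contact_force: [0.6, 3.4, 1.6]
finger_gap: 0.0348
```

Request:
arm_command(moves=[{"x":0,"y":0,"z":0.05,"ax":0,"ay":0,"az":0,"gripper":0.6}])

```text
time: 10.95
ee_pos: [0.623, 0.0439, 0.0428]
eef_rot: [-2.287, -2.153, 0.0]
contact_force: [-0.4, 3.4, 1.7]
finger_gap: 0.0349
```

Request:
arm_command(moves=[{"x":0,"y":0,"z":0.05,"ax":0,"ay":0,"az":0,"gripper":0.6}])

```text
time: 11.05
ee_pos: [0.623, 0.0439, 0.0424]
eef_rot: [-2.287, -2.153, 0.0]
contact_force: [-0.4, 4.0, 1.0]
finger_gap: 0.0349
```

Request:
arm_command(moves=[{"x":0,"y":0,"z":0.05,"ax":0,"ay":0,"az":0,"gripper":0.6}])

```text
time: 11.15
ee_pos: [0.623, 0.0439, 0.0419]
eef_rot: [-2.288, -2.153, 0.0]
contact_force: [0.7, 4.0, 1.5]
finger_gap: 0.0348
```

Request:
arm_command(moves=[{"x":0,"y":0,"z":0.05,"ax":0,"ay":0,"az":0,"gripper":0.6}])

```text
time: 11.25
ee_pos: [0.623, 0.0439, 0.0414]
eef_rot: [-2.288, -2.153, 0.0]
contact_force: [0.8, 3.2, 1.5]
finger_gap: 0.0349
```

Request:
arm_command(moves=[{"x":0,"y":0,"z":0.05,"ax":0,"ay":0,"az":0,"gripper":0.6},{"x":0,"y":0,"z":0.1,"ax":0,"ay":0,"az":0,"gripper":0.6}])

```text
time: 11.45
ee_pos: [0.6231, 0.0439, 0.0404]
eef_rot: [-2.288, -2.153, -0.0]
contact_force: [0.5, 3.4, 1.9]
finger_gap: 0.0347
```

Request:
arm_command(moves=[{"x":0,"y":0,"z":0.05,"ax":0,"ay":0,"az":0,"gripper":0.6}])

```text
time: 11.55
ee_pos: [0.6231, 0.0439, 0.0399]
eef_rot: [-2.288, -2.153, -0.0]
contact_force: [-0.0, 3.6, 1.9]
finger_gap: 0.035
```

Request:
arm_command(moves=[{"x":0,"y":0,"z":0.04,"ax":0,"ay":0,"az":0,"gripper":0.6}])

```text
time: 11.65
ee_pos: [0.6231, 0.0439, 0.0394]
eef_rot: [-2.288, -2.153, -0.0]
contact_force: [0.4, 2.6, 1.2]
finger_gap: 0.0346
```

Request:
arm_command(moves=[{"x":0,"y":0,"z":0.04,"ax":0,"ay":0,"az":0,"gripper":0.6}])

```text
time: 11.75
ee_pos: [0.623, 0.0439, 0.0389]
eef_rot: [-2.288, -2.153, 0.0]
contact_force: [0.9, 2.7, 2.3]
finger_gap: 0.0346
```

Request:
arm_command(moves=[{"x":0,"y":0,"z":0.03,"ax":0,"ay":0,"az":0,"gripper":0.6}])

```text
time: 11.85
ee_pos: [0.6231, 0.0438, 0.0388]
eef_rot: [-2.288, -2.153, -0.0]
contact_force: [-0.9, 2.2, 5.9]
finger_gap: 0.0346
```

Request:
arm_command(moves=[{"x":0,"y":0,"z":0.03,"ax":0,"ay":0,"az":0,"gripper":0.6}])

```text
time: 11.95
ee_pos: [0.6231, 0.0438, 0.0388]
eef_rot: [-2.288, -2.153, -0.0]
contact_force: [-2.7, 3.6, 7.0]
finger_gap: 0.0345
```

Request:
arm_command(moves=[{"x":0,"y":0,"z":0.03,"ax":0,"ay":0,"az":0,"gripper":0.6}])

```text
time: 12.05
ee_pos: [0.6231, 0.0438, 0.0387]
eef_rot: [2.288, 2.153, 0.0]
contact_force: [-2.1, 4.2, 5.3]
finger_gap: 0.035
```

```bash
python3 -c "
from mv import *
st();print(observe()['torque'])"
```

```text
t 12.05 tcp [0.6231 0.0438 0.0387] yaw 1.5101 zax [ 2.e-04  1.e-04 -1.e+00] F [-2.12  4.24  5.29] gap 0.035 q [-0.04  0.67  1.7   0.    0.77  0.03]
[0.60953371 0.09433339 0.02979896]
```

Request:
arm_command(moves=[{"x":0,"y":0,"z":-0.06,"ax":0,"ay":0,"az":0,"gripper":0.6},{"x":0,"y":0,"z":-0.06,"ax":0,"ay":0,"az":0,"gripper":0.6}])

```text
time: 12.25
ee_pos: [0.623, 0.0438, 0.0391]
eef_rot: [-2.288, -2.153, -0.0]
contact_force: [0.1, 3.4, -2.0]
finger_gap: 0.0352
```

```bash
python3 -c "
from mv import *
st();print(observe()['torque'])"
```

```text
t 12.25 tcp [0.623  0.0438 0.0391] yaw 1.5101 zax [-1.e-04  2.e-04 -1.e+00] F [ 0.12  3.37 -1.96] gap 0.0352 q [-0.04  0.67  1.7   0.    0.77  0.02]
[ 0.59959965 -0.21079578  0.0488892 ]
```

Request:
arm_command(moves=[{"x":0,"y":-0.08,"z":-0.02,"ax":0,"ay":0,"az":0,"gripper":0.6},{"x":0,"y":-0.08,"z":0.06,"ax":0,"ay":0,"az":0,"gripper":0.6},{"x":0,"y":-0.08,"z":0.06,"ax":0,"ay":0,"az":0,"gripper":0.6}])

```text
time: 12.55
ee_pos: [0.6223, 0.0439, 0.0387]
eef_rot: [2.288, 2.153, 0.001]
contact_force: [1.7, 4.5, 1.9]
finger_gap: 0.0349
```

```bash
python3 -c "
from mv import *
st();print(observe()['torque'])"
```

```text
t 12.55 tcp [0.6223 0.0439 0.0387] yaw 1.5101 zax [ 3.e-04  1.e-04 -1.e+00] F [1.73 4.46 1.94] gap 0.0349 q [-0.04  0.67  1.7   0.    0.77  0.03]
[ 0.54163197 -0.3109056   0.01149062]
```

Request:
arm_command(moves=[{"x":0,"y":0,"z":0.04,"ax":0,"ay":0,"az":0,"gripper":0.6}])

```text
time: 12.65
ee_pos: [0.6224, 0.0439, 0.0387]
eef_rot: [2.288, 2.153, 0.001]
contact_force: [-1.1, 2.9, 6.4]
finger_gap: 0.0347
```

Request:
arm_command(moves=[{"x":0,"y":0,"z":0.04,"ax":0,"ay":0,"az":0,"gripper":0.6}])

```text
time: 12.75
ee_pos: [0.6224, 0.0439, 0.0387]
eef_rot: [2.288, 2.153, 0.001]
contact_force: [-0.9, 3.2, 6.3]
finger_gap: 0.0348
```

```bash
python3 -c "
from mv import *
st();print(observe()['torque'])"
```

```text
t 12.75 tcp [0.6224 0.0439 0.0387] yaw 1.51 zax [ 8.e-04  1.e-04 -1.e+00] F [-0.89  3.2   6.27] gap 0.0348 q [-0.04  0.67  1.7   0.    0.77  0.03]
[0.55684635 0.05973556 0.08175269]
```

Request:
arm_command(moves=[{"x":0,"y":0,"z":-0.1,"ax":0,"ay":0,"az":0,"gripper":0.6},{"x":0,"y":-0.05,"z":-0.1,"ax":0,"ay":0,"az":0,"gripper":0.6},{"x":0,"y":-0.08,"z":-0.1,"ax":0,"ay":0,"az":0,"gripper":0.6}])

```text
time: 13.05
ee_pos: [0.6217, 0.0439, 0.0395]
eef_rot: [2.287, 2.153, 0.001]
contact_force: [2.1, 2.4, -1.6]
finger_gap: 0.0349
```

Request:
arm_command(moves=[{"x":0,"y":-0.05,"z":0,"ax":0,"ay":0,"az":0,"gripper":0.6}])

```text
time: 13.15
ee_pos: [0.6214, 0.0439, 0.0395]
eef_rot: [2.287, 2.153, 0.002]
contact_force: [3.0, 4.4, -1.2]
finger_gap: 0.0348
```

Request:
arm_command(moves=[{"x":0,"y":-0.05,"z":0,"ax":0,"ay":0,"az":0,"gripper":0.6}])

```text
time: 13.25
ee_pos: [0.621, 0.0439, 0.0394]
eef_rot: [2.287, 2.152, 0.002]
contact_force: [1.3, 2.6, -0.3]
finger_gap: 0.0353
```

Request:
arm_command(moves=[{"x":0,"y":-0.05,"z":0,"ax":0,"ay":0,"az":0,"gripper":0.6}])

```text
time: 13.35
ee_pos: [0.6206, 0.0439, 0.0395]
eef_rot: [2.287, 2.152, 0.002]
contact_force: [2.1, 3.3, -0.7]
finger_gap: 0.0352
```

Request:
arm_command(moves=[{"x":0,"y":-0.05,"z":0,"ax":0,"ay":0,"az":0,"gripper":0.6}])

```text
time: 13.45
ee_pos: [0.6201, 0.044, 0.0395]
eef_rot: [2.286, 2.152, 0.002]
contact_force: [2.4, 3.4, -0.7]
finger_gap: 0.0349
```

Request:
arm_command(moves=[{"x":0,"y":-0.05,"z":0,"ax":0,"ay":0,"az":0,"gripper":0.6}])

```text
time: 13.55
ee_pos: [0.6196, 0.044, 0.0395]
eef_rot: [2.286, 2.152, 0.002]
contact_force: [2.4, 2.7, -0.6]
finger_gap: 0.0348
```

Request:
arm_command(moves=[{"x":0,"y":-0.05,"z":0,"ax":0,"ay":0,"az":0,"gripper":0.6}])

```text
time: 13.65
ee_pos: [0.6191, 0.044, 0.0395]
eef_rot: [2.286, 2.152, 0.003]
contact_force: [1.9, 3.3, -0.1]
finger_gap: 0.0344
```

Request:
arm_command(moves=[{"x":0,"y":-0.05,"z":0,"ax":0,"ay":0,"az":0,"gripper":0.6}])

```text
time: 13.75
ee_pos: [0.6186, 0.0441, 0.0395]
eef_rot: [2.286, 2.152, 0.003]
contact_force: [2.7, 3.5, -0.2]
finger_gap: 0.0351
```

Request:
arm_command(moves=[{"x":0,"y":-0.05,"z":0,"ax":0,"ay":0,"az":0,"gripper":0.6}])

```text
time: 13.85
ee_pos: [0.6183, 0.0441, 0.0395]
eef_rot: [2.286, 2.152, 0.003]
contact_force: [4.9, 3.1, -3.5]
finger_gap: 0.0349
```

Request:
arm_command(moves=[{"x":0,"y":-0.05,"z":0,"ax":0,"ay":0,"az":0,"gripper":0.6}])

```text
time: 13.95
ee_pos: [0.6183, 0.0441, 0.0396]
eef_rot: [2.285, 2.151, 0.005]
contact_force: [5.3, 4.2, -2.5]
finger_gap: 0.0348
```

```bash
python3 -c "
from mv import *
st()
A=grab('scene','s11.png')
i=cv2.imread('pics/s11.png');cv2.imwrite('pics/s11z.png',cv2.resize(i[200:270,260:360],None,fx=7.5,fy=7.5,interpolation=cv2.INTER_CUBIC))"
```

```text
t 13.95 tcp [0.6183 0.0441 0.0396] yaw 1.5104 zax [ 4.4e-03 -2.0e-04 -1.0e+00] F [ 5.27  4.15 -2.46] gap 0.0348 q [-0.04  0.66  1.71 -0.    0.76  0.03]
```

View pics/s11z.png

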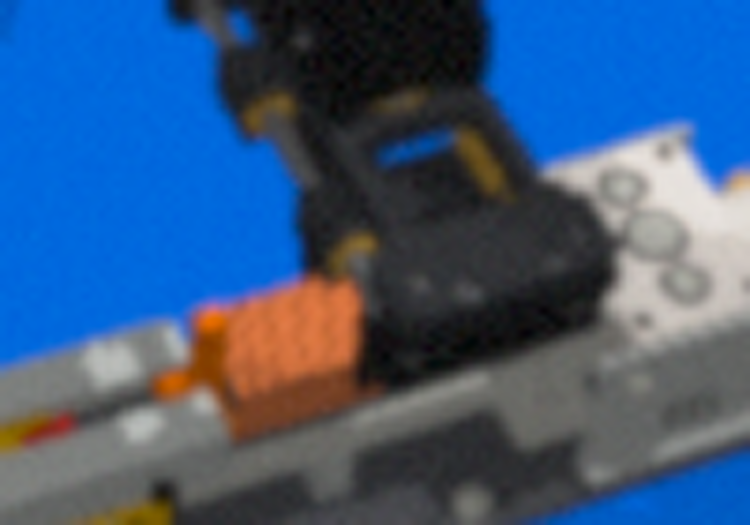

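Request:
arm_command(moves=[{"x":0,"y":0.15,"z":0,"ax":0.0044,"ay":0,"az":0,"gripper":0.6},{"x":0,"y":0.31,"z":0,"ax":0.0044,"ay":0,"az":0,"gripper":0.6},{"x":0,"y":0.31,"z":0,"ax":0.0044,"ay":0,"az":0,"gripper":0.6}])

```text
time: 14.3
ee_pos: [0.621, 0.0439, 0.0393]
eef_rot: [-2.287, -2.152, 0.001]
contact_force: [-1.4, 3.6, -0.7]
finger_gap: 0.0352
```

Request:
arm_command(moves=[{"x":0,"y":0,"z":0.05,"ax":0,"ay":0,"az":0,"gripper":0.6}])

```text
time: 14.4
ee_pos: [0.6208, 0.0439, 0.0388]
eef_rot: [-2.287, -2.152, 0.002]
contact_force: [-0.5, 3.8, 1.5]
finger_gap: 0.0346
```

Request:
arm_command(moves=[{"x":0,"y":0,"z":0.05,"ax":0,"ay":0,"az":0,"gripper":0.6}])

```text
time: 14.5
ee_pos: [0.621, 0.0439, 0.0385]
eef_rot: [-2.287, -2.153, 0.001]
contact_force: [0.2, 2.7, 1.4]
finger_gap: 0.035
```

```bash
python3 -c "
from mv import *
st()"
```

```text
t 14.5 tcp [0.621  0.0439 0.0385] yaw 1.5103 zax [-1.2e-03  1.0e-04 -1.0e+00] F [0.2  2.66 1.36] gap 0.035 q [-0.04  0.67  1.7   0.    0.77  0.02]
```

Lower than the wall-top contact height; continuing down gently.

Request:
arm_command(moves=[{"x":0,"y":0,"z":0.05,"ax":0,"ay":0,"az":0,"gripper":0.6}])

```text
time: 14.6
ee_pos: [0.6211, 0.0439, 0.0381]
eef_rot: [-2.287, -2.153, 0.001]
contact_force: [0.7, 3.9, 1.2]
finger_gap: 0.0349
```

Request:
arm_command(moves=[{"x":0,"y":0,"z":0.05,"ax":0,"ay":0,"az":0,"gripper":0.6}])

```text
time: 14.7
ee_pos: [0.6213, 0.0439, 0.0377]
eef_rot: [-2.287, -2.153, 0.0]
contact_force: [-0.1, 3.5, 1.6]
finger_gap: 0.0349
```

Request:
arm_command(moves=[{"x":0,"y":0,"z":0.05,"ax":0,"ay":0,"az":0,"gripper":0.6}])

```text
time: 14.8
ee_pos: [0.6214, 0.0438, 0.0373]
eef_rot: [2.287, 2.153, 0.0]
contact_force: [-0.4, 3.4, 1.6]
finger_gap: 0.035
```

```bash
python3 -c "
from mv import *
st()"
```

```text
t 14.8 tcp [0.6214 0.0438 0.0373] yaw 1.5105 zax [ 1.e-04 -1.e-04 -1.e+00] F [-0.36  3.36  1.62] gap 0.035 q [-0.04  0.67  1.7  -0.    0.77  0.02]
```

Request:
arm_command(moves=[{"x":0,"y":0,"z":0.08,"ax":0,"ay":0,"az":0,"gripper":0.6},{"x":0,"y":0,"z":0.16,"ax":0,"ay":0,"az":0,"gripper":0.6}])

```text
time: 15.0
ee_pos: [0.6215, 0.0439, 0.0357]
eef_rot: [2.287, 2.153, 0.0]
contact_force: [1.1, 3.6, 1.9]
finger_gap: 0.0349
```

Request:
arm_command(moves=[{"x":0,"y":0,"z":0.08,"ax":0,"ay":0,"az":0,"gripper":0.6},{"x":0,"y":0,"z":0.16,"ax":0,"ay":0,"az":0,"gripper":0.6}])

```text
time: 15.2
ee_pos: [0.6216, 0.0438, 0.034]
eef_rot: [2.287, 2.153, 0.001]
contact_force: [0.7, 2.6, 2.0]
finger_gap: 0.0349
```

Request:
arm_command(moves=[{"x":0,"y":0,"z":0.08,"ax":0,"ay":0,"az":0,"gripper":0.6},{"x":0,"y":0,"z":0.16,"ax":0,"ay":0,"az":0,"gripper":0.6}])

```text
time: 15.4
ee_pos: [0.6217, 0.0438, 0.0324]
eef_rot: [2.287, 2.153, 0.001]
contact_force: [0.6, 3.2, 0.8]
finger_gap: 0.0352
```

```bash
python3 -c "
from mv import *
st()"
```

```text
t 15.4 tcp [0.6217 0.0438 0.0324] yaw 1.5105 zax [ 7.e-04 -1.e-04 -1.e+00] F [0.6  3.24 0.81] gap 0.0352 q [-0.04  0.68  1.71 -0.    0.76  0.02]
```

Request:
arm_command(moves=[{"x":0,"y":-0.01,"z":0.08,"ax":0,"ay":0,"az":0,"gripper":0.6}])

```text
time: 15.5
ee_pos: [0.6216, 0.0438, 0.0315]
eef_rot: [2.287, 2.153, 0.001]
contact_force: [0.4, 3.1, 1.3]
finger_gap: 0.0349
```

Request:
arm_command(moves=[{"x":0,"y":0,"z":0.05,"ax":0,"ay":0,"az":0,"gripper":0.6}])

```text
time: 15.6
ee_pos: [0.6216, 0.0438, 0.0309]
eef_rot: [2.287, 2.153, 0.001]
contact_force: [-1.0, 2.4, 3.9]
finger_gap: 0.0346
```

Request:
arm_command(moves=[{"x":0,"y":0,"z":0.03,"ax":0,"ay":0,"az":0,"gripper":0.6}])

```text
time: 15.7
ee_pos: [0.6216, 0.0437, 0.0308]
eef_rot: [2.287, 2.153, 0.001]
contact_force: [-1.6, 1.7, 7.3]
finger_gap: 0.0349
```

Request:
arm_command(moves=[{"x":0,"y":0,"z":0.03,"ax":0,"ay":0,"az":0,"gripper":0.6}])

```text
time: 15.8
ee_pos: [0.6216, 0.0437, 0.0308]
eef_rot: [2.287, 2.153, 0.001]
contact_force: [-1.7, 3.3, 7.0]
finger_gap: 0.035
```

```bash
python3 -c "
from mv import *
st()"
```

```text
t 15.8 tcp [0.6216 0.0437 0.0308] yaw 1.5105 zax [ 9.e-04 -2.e-04 -1.e+00] F [-1.7   3.3   7.05] gap 0.035 q [-0.04  0.68  1.71 -0.    0.75  0.02]
```

Request:
arm_command(moves=[{"x":0.1,"y":0,"z":0,"ax":0,"ay":0,"az":0,"gripper":0.2},{"x":0.1,"y":0,"z":0,"ax":0,"ay":0,"az":0,"gripper":-0.2},{"x":0.1,"y":0,"z":0,"ax":0,"ay":0,"az":0,"gripper":-0.2},{"x":0.1,"y":0,"z":0,"ax":0,"ay":0,"az":0,"gripper":-0.2},{"x":0.1,"y":0,"z":0,"ax":0,"ay":0,"az":0,"gripper":-0.2}])

```text
time: 16.3
ee_pos: [0.6216, 0.0446, 0.0307]
eef_rot: [2.287, 2.153, 0.001]
contact_force: [-0.6, 1.1, 0.5]
finger_gap: 0.0565
```

```bash
python3 -c "
from mv import *
st()
A=grab('scene','s12.png')
i=cv2.imread('pics/s12.png');cv2.imwrite('pics/s12z.png',cv2.resize(i[200:270,260:360],None,fx=7.5,fy=7.5,interpolation=cv2.INTER_CUBIC))"
```

```text
t 16.3 tcp [0.6216 0.0446 0.0307] yaw 1.5105 zax [ 7.e-04 -3.e-04 -1.e+00] F [-0.63  1.11  0.5 ] gap 0.0565 q [-0.03  0.68  1.71 -0.    0.75  0.03]
```

View pics/s12z.png

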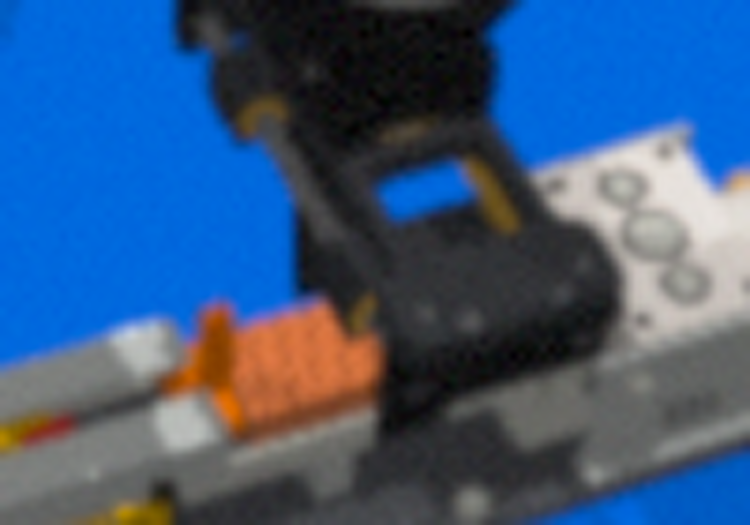

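Request:
arm_command(moves=[{"x":0,"y":0,"z":-1,"ax":0,"ay":0,"az":0,"gripper":-0.2},{"x":0,"y":0,"z":-4,"ax":0,"ay":0,"az":0,"gripper":-0.2},{"x":0,"y":0,"z":-8,"ax":0,"ay":0,"az":0,"gripper":-0.2},{"x":0,"y":0,"z":-11,"ax":0,"ay":0,"az":0,"gripper":1},{"x":-4,"y":0,"z":-11,"ax":0,"ay":0,"az":0,"gripper":1},{"x":-8,"y":0,"z":-11,"ax":0,"ay":0,"az":0,"gripper":1},{"x":-12,"y":0,"z":-11,"ax":0,"ay":0,"az":0,"gripper":1},{"x":-16,"y":0,"z":-11,"ax":0,"ay":0,"az":0,"gripper":1}])

```text
time: 17.15
ee_pos: [0.6117, -0.1165, 0.1417]
eef_rot: [2.286, 2.153, 0.001]
contact_force: [1.4, 0.8, -0.3]
finger_gap: 0.0227
```

```bash
python3 -c "
from mv import *
st()
A=grab('scene','s13.png')
i=cv2.imread('pics/s13.png');cv2.imwrite('pics/s13z.png',cv2.resize(i[150:300,190:370],None,fx=4,fy=4,interpolation=cv2.INTER_CUBIC))
cv2.imwrite('pics/s13y.png',cv2.resize(i[215:275,270:350],None,fx=9,fy=9,interpolation=cv2.INTER_CUBIC))"
```

```text
t 17.15 tcp [ 0.6117 -0.1165  0.1417] yaw 1.5109 zax [ 1.6e-03 -5.0e-04 -1.0e+00] F [ 1.44  0.75 -0.27] gap 0.0227 q [-0.29  0.54  1.62 -0.    0.98 -0.23]
```

View pics/s13z.png

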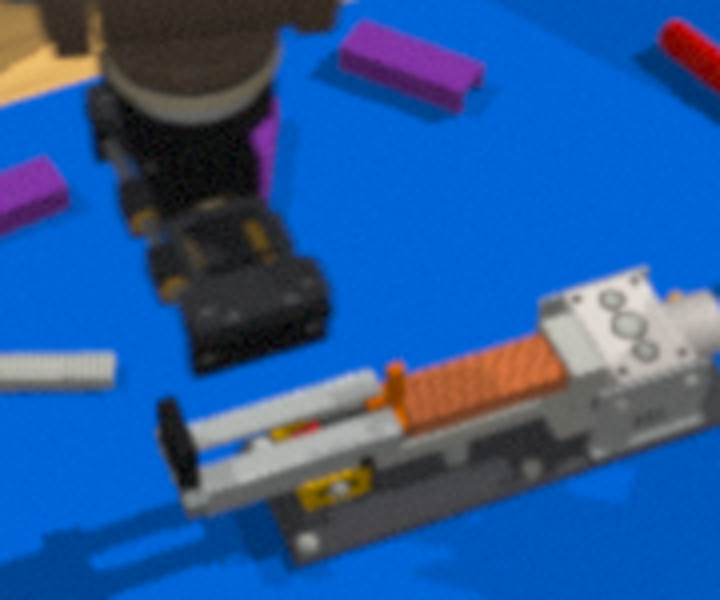

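View pics/s13y.png

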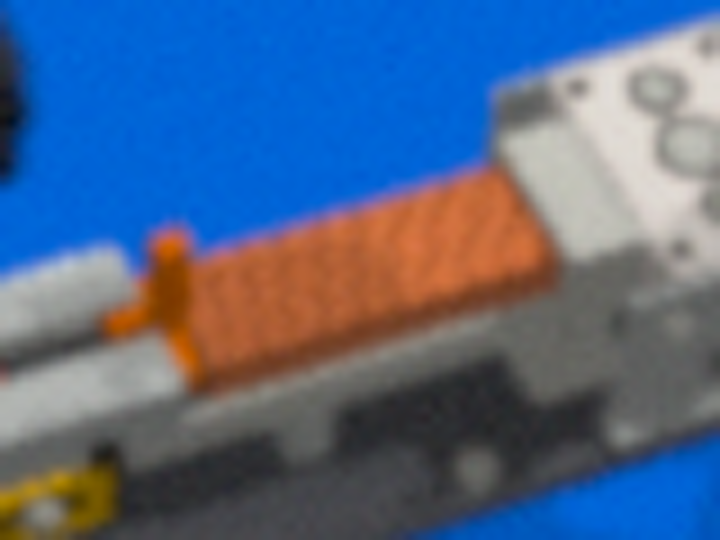

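```bash
python3 -c "
from fit import *
p=[.6117,-.1165,1.51]
f=lambda L:((proj(a,W(p,L))-[190,150])*4).round().tolist()
for z in (180,200,220,240): print(z,f([[-37,-60,z],[37,-60,z]]),f([[-37,-23,z],[37,-23,z]]))
print('tip',f([[-10,-11,162],[10,-11,162],[-10,-23,162],[10,-23,162]]), 'tip if z=142',f([[-10,-23,142],[10,-23,142]]))"
```

```text
180 [[172.0, 423.0], [310.0, 381.0]] [[150.0, 370.0], [284.0, 330.0]]
200 [[170.0, 399.0], [310.0, 356.0]] [[147.0, 345.0], [284.0, 305.0]]
220 [[167.0, 373.0], [309.0, 330.0]] [[144.0, 319.0], [283.0, 279.0]]
240 [[165.0, 346.0], [309.0, 303.0]] [[141.0, 293.0], [282.0, 252.0]]
tip [[194.0, 361.0], [229.0, 350.0], [201.0, 378.0], [237.0, 367.0]] tip if z=142 [[203.0, 401.0], [238.0, 391.0]]
```

```bash
python3 -c "
from mv import *
delta(.6082,-.1723,.060,1.51)
f=grab('scene')
import pickle
"
```

```text
t 17.2 tcp [ 0.6116 -0.1217  0.1416] shift cm [-5.05 -0.04  8.17] turn [ 0.002  0.002 -0.002] F [ 0.1 -4.6  0.3] gap 0.0183
```

Request:
arm_command(moves=[{"x":-2.5,"y":0,"z":0,"ax":0.002,"ay":0.002,"az":-0.002,"gripper":1},{"x":-5.05,"y":-0.04,"z":0,"ax":0.002,"ay":0.002,"az":-0.002,"gripper":1},{"x":-5.05,"y":-0.04,"z":1,"ax":0.002,"ay":0.002,"az":-0.002,"gripper":1},{"x":-5.05,"y":-0.04,"z":4,"ax":0.002,"ay":0.002,"az":-0.002,"gripper":1},{"x":-5.05,"y":-0.04,"z":7,"ax":0.002,"ay":0.002,"az":-0.002,"gripper":1},{"x":-5.05,"y":-0.04,"z":8.15,"ax":0.002,"ay":0.002,"az":-0.002,"gripper":1},{"x":-5.05,"y":-0.04,"z":8.15,"ax":0.002,"ay":0.002,"az":-0.002,"gripper":1}])

```text
time: 17.95
ee_pos: [0.6076, -0.1685, 0.0587]
eef_rot: [-2.286, -2.15, 0.001]
contact_force: [-0.8, -0.6, -0.4]
finger_gap: 0.0007
```

```bash
python3 -c "
from mv import *
st()
A=grab('scene','s14.png');grab('top','t14.png')
i=cv2.imread('pics/s14.png');cv2.imwrite('pics/s14z.png',cv2.resize(i[190:310,180:320],None,fx=5,fy=5,interpolation=cv2.INTER_CUBIC))
i=cv2.imread('pics/t14.png');cv2.imwrite('pics/t14z.png',cv2.resize(i[110:200,200:400],None,fx=4,fy=4,interpolation=cv2.INTER_CUBIC))"
```

```text
t 17.95 tcp [ 0.6076 -0.1685  0.0587] yaw 1.5092 zax [-0.003   0.0021 -1.    ] F [-0.8  -0.64 -0.4 ] gap 0.0007 q [-0.38  0.65  1.67  0.    0.82 -0.31]
```

View pics/s14z.png

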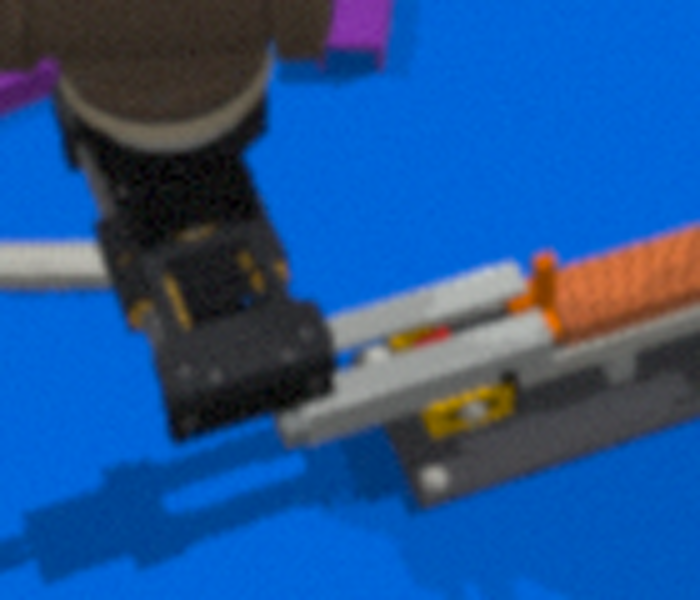

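View pics/t14z.png

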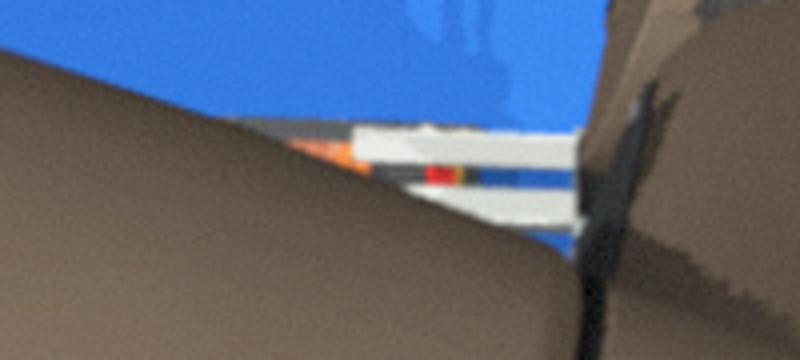

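Request:
arm_command(moves=[{"x":0.4,"y":0.06,"z":0,"ax":-0.003,"ay":0.002,"az":-0.001,"gripper":1},{"x":0.8,"y":0.06,"z":0,"ax":-0.003,"ay":0.002,"az":-0.001,"gripper":1},{"x":1.0,"y":0.06,"z":0,"ax":-0.003,"ay":0.002,"az":-0.001,"gripper":1}])

```text
time: 18.35
ee_pos: [0.6103, -0.1588, 0.0618]
eef_rot: [2.286, 2.152, 0.008]
contact_force: [-0.4, -0.9, 0.3]
finger_gap: 0.0006
```

Request:
arm_command(moves=[{"x":0.15,"y":0,"z":0,"ax":0,"ay":0,"az":0,"gripper":1},{"x":0.3,"y":0,"z":0,"ax":0,"ay":0,"az":0,"gripper":1}])

```text
time: 18.55
ee_pos: [0.6106, -0.156, 0.0623]
eef_rot: [2.285, 2.152, 0.008]
contact_force: [-1.9, -4.2, 2.8]
finger_gap: 0.0006
```

Request:
arm_command(moves=[{"x":0.15,"y":0,"z":0,"ax":0,"ay":0,"az":0,"gripper":1},{"x":0.3,"y":0,"z":0,"ax":0,"ay":0,"az":0,"gripper":1}])

```text
time: 18.75
ee_pos: [0.6108, -0.1536, 0.0624]
eef_rot: [2.284, 2.151, 0.007]
contact_force: [-1.9, -5.1, 0.2]
finger_gap: 0.0004
```

Request:
arm_command(moves=[{"x":0.15,"y":0,"z":0,"ax":0,"ay":0,"az":0,"gripper":1},{"x":0.3,"y":0,"z":0,"ax":0,"ay":0,"az":0,"gripper":1}])

```text
time: 18.95
ee_pos: [0.6109, -0.1513, 0.0624]
eef_rot: [2.284, 2.151, 0.006]
contact_force: [-1.1, -5.8, -0.5]
finger_gap: 0.0006
```

Request:
arm_command(moves=[{"x":0.25,"y":0,"z":0,"ax":0,"ay":0,"az":0,"gripper":1},{"x":0.5,"y":0,"z":0,"ax":0,"ay":0,"az":0,"gripper":1},{"x":0.75,"y":0,"z":0,"ax":0,"ay":0,"az":0,"gripper":1},{"x":1.0,"y":0,"z":0,"ax":0,"ay":0,"az":0,"gripper":1},{"x":1.25,"y":0,"z":0,"ax":0,"ay":0,"az":0,"gripper":1},{"x":1.5,"y":0,"z":0,"ax":0,"ay":0,"az":0,"gripper":1}])

```text
time: 19.55
ee_pos: [0.6117, -0.1371, 0.0624]
eef_rot: [2.284, 2.15, 0.005]
contact_force: [-1.2, -6.9, -0.2]
finger_gap: 0.0006
```

```bash
python3 -c "
from mv import *
st()"
```

```text
t 19.55 tcp [ 0.6117 -0.1371  0.0624] yaw 1.5105 zax [ 0.0055 -0.0014 -1.    ] F [-1.21 -6.95 -0.19] gap 0.0006 q [-0.33  0.64  1.68  0.    0.81 -0.27]
```

Request:
arm_command(moves=[{"x":0.3,"y":-0.02,"z":0,"ax":0.005,"ay":0,"az":0,"gripper":1},{"x":0.6,"y":-0.04,"z":0,"ax":0.005,"ay":0,"az":0,"gripper":1},{"x":0.9,"y":-0.06,"z":0,"ax":0.005,"ay":0,"az":0,"gripper":1},{"x":1.2,"y":-0.1,"z":0,"ax":0.005,"ay":0,"az":0,"gripper":1},{"x":1.5,"y":-0.1,"z":0,"ax":0.005,"ay":0,"az":0,"gripper":1},{"x":1.8,"y":-0.1,"z":0,"ax":0.005,"ay":0,"az":0,"gripper":1},{"x":2.1,"y":-0.1,"z":0,"ax":0.005,"ay":0,"az":0,"gripper":1},{"x":2.4,"y":-0.1,"z":0,"ax":0.005,"ay":0,"az":0,"gripper":1}])

```text
time: 20.35
ee_pos: [0.6129, -0.1142, 0.0625]
eef_rot: [2.285, 2.151, -0.0]
contact_force: [2.0, -7.6, -2.8]
finger_gap: 0.0004
```

```bash
python3 -c "
from mv import *
st()
A=grab('scene','s15.png')
i=cv2.imread('pics/s15.png');cv2.imwrite('pics/s15z.png',cv2.resize(i[190:310,210:370],None,fx=5,fy=5,interpolation=cv2.INTER_CUBIC))"
```

```text
t 20.35 tcp [ 0.6129 -0.1142  0.0625] yaw 1.5102 zax [ 0.0023 -0.0027 -1.    ] F [ 2.   -7.62 -2.77] gap 0.0004 q [-0.29  0.64  1.69 -0.    0.81 -0.23]
```

View pics/s15z.png

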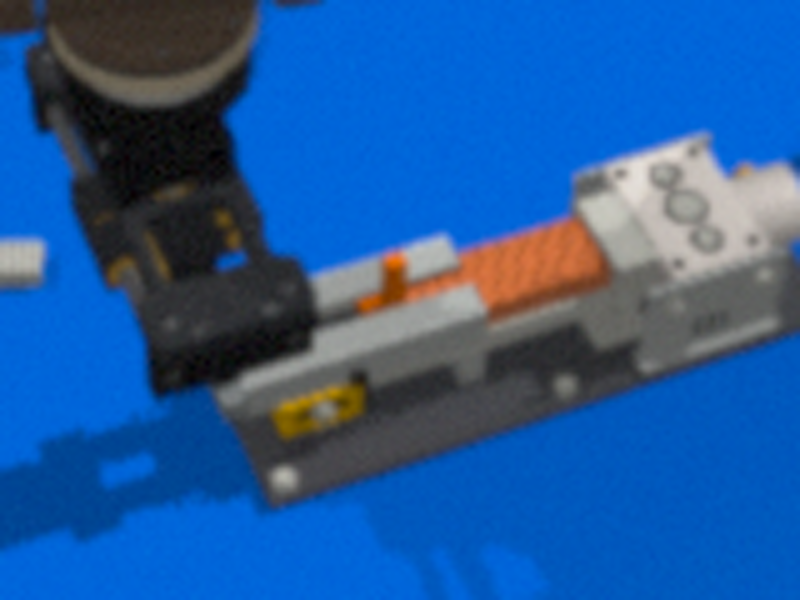

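Request:
arm_command(moves=[{"x":0.3,"y":0,"z":0,"ax":0.002,"ay":-0.002,"az":0,"gripper":1},{"x":0.6,"y":0,"z":0,"ax":0.002,"ay":-0.002,"az":0,"gripper":1},{"x":0.9,"y":0,"z":0,"ax":0.002,"ay":-0.002,"az":0,"gripper":1},{"x":1.2,"y":0,"z":0,"ax":0.002,"ay":-0.002,"az":0,"gripper":1},{"x":1.5,"y":0,"z":0,"ax":0.002,"ay":-0.002,"az":0,"gripper":1},{"x":1.8,"y":0,"z":0,"ax":0.002,"ay":-0.002,"az":0,"gripper":1},{"x":2.1,"y":0,"z":0,"ax":0.002,"ay":-0.002,"az":0,"gripper":1},{"x":2.35,"y":0,"z":0,"ax":0.002,"ay":-0.002,"az":0,"gripper":1}])

```text
time: 21.2
ee_pos: [0.6143, -0.0914, 0.0625]
eef_rot: [2.284, 2.15, -0.006]
contact_force: [-2.4, -8.5, 1.0]
finger_gap: 0.0002
```

Request:
arm_command(moves=[{"x":0.1,"y":0,"z":0,"ax":0,"ay":0,"az":0,"gripper":1},{"x":0.2,"y":0,"z":0,"ax":0,"ay":0,"az":0,"gripper":1}])

```text
time: 21.4
ee_pos: [0.6143, -0.0906, 0.0625]
eef_rot: [2.284, 2.15, -0.008]
contact_force: [-0.5, -9.5, -0.0]
finger_gap: 0.0004
```

Request:
arm_command(moves=[{"x":0.1,"y":0,"z":0,"ax":0,"ay":0,"az":0,"gripper":1},{"x":0.2,"y":0,"z":0,"ax":0,"ay":0,"az":0,"gripper":1}])

```text
time: 21.6
ee_pos: [0.6143, -0.0899, 0.0625]
eef_rot: [2.283, 2.149, -0.01]
contact_force: [-2.9, -10.4, 0.2]
finger_gap: 0.0004
```

```bash
python3 -c "
from mv import *
st()"
```

```text
t 21.6 tcp [ 0.6143 -0.0899  0.0625] yaw 1.5103 zax [-0.     -0.0089 -1.    ] F [ -2.95 -10.36   0.15] gap 0.0004 q [-0.25  0.64  1.69 -0.01  0.81 -0.18]
```

Request:
arm_command(moves=[{"x":0.2,"y":0,"z":0,"ax":0,"ay":0.002,"az":0,"gripper":1},{"x":0.2,"y":0,"z":0,"ax":0,"ay":0.002,"az":0,"gripper":1}])

```text
time: 21.8
ee_pos: [0.6144, -0.0892, 0.0625]
eef_rot: [2.283, 2.149, -0.009]
contact_force: [-2.3, -10.0, -0.0]
finger_gap: 0.0003
```

Request:
arm_command(moves=[{"x":0.2,"y":0,"z":0,"ax":0,"ay":0.002,"az":0,"gripper":1},{"x":0.2,"y":0,"z":0,"ax":0,"ay":0.002,"az":0,"gripper":1}])

```text
time: 22.0
ee_pos: [0.6144, -0.0886, 0.0625]
eef_rot: [2.283, 2.149, -0.009]
contact_force: [-1.0, -8.7, -0.2]
finger_gap: 0.0005
```

Request:
arm_command(moves=[{"x":0.2,"y":0,"z":0,"ax":0,"ay":0.002,"az":0,"gripper":1},{"x":0.2,"y":0,"z":0,"ax":0,"ay":0.002,"az":0,"gripper":1}])

```text
time: 22.2
ee_pos: [0.6144, -0.088, 0.0625]
eef_rot: [2.284, 2.149, -0.008]
contact_force: [-0.9, -9.8, 0.1]
finger_gap: 0.0004
```

```bash
python3 -c "
from mv import *
st()"
```

```text
t 22.2 tcp [ 0.6144 -0.088   0.0625] yaw 1.5101 zax [ 1.0e-04 -7.6e-03 -1.0e+00] F [-0.88 -9.78  0.06] gap 0.0004 q [-0.25  0.64  1.69 -0.01  0.81 -0.18]
```

Request:
arm_command(moves=[{"x":0.15,"y":0,"z":0,"ax":0,"ay":0.002,"az":0,"gripper":1},{"x":0.2,"y":0,"z":0,"ax":0,"ay":0.002,"az":0,"gripper":1},{"x":0.24,"y":0,"z":0,"ax":0,"ay":0.002,"az":0,"gripper":1},{"x":0.24,"y":0,"z":0,"ax":0,"ay":0.002,"az":0,"gripper":1}])

```text
time: 22.6
ee_pos: [0.6145, -0.087, 0.0625]
eef_rot: [2.284, 2.149, -0.008]
contact_force: [-1.3, -9.9, 0.5]
finger_gap: 0.0004
```

Request:
arm_command(moves=[{"x":0.15,"y":0,"z":0,"ax":0,"ay":0.002,"az":0,"gripper":1},{"x":0.2,"y":0,"z":0,"ax":0,"ay":0.002,"az":0,"gripper":1},{"x":0.24,"y":0,"z":0,"ax":0,"ay":0.002,"az":0,"gripper":1},{"x":0.24,"y":0,"z":0,"ax":0,"ay":0.002,"az":0,"gripper":1}])

```text
time: 23.0
ee_pos: [0.6146, -0.0861, 0.0625]
eef_rot: [2.284, 2.149, -0.007]
contact_force: [-0.5, -10.5, 0.8]
finger_gap: 0.0002
```

Request:
arm_command(moves=[{"x":0.15,"y":0,"z":0,"ax":0,"ay":0.002,"az":0,"gripper":1},{"x":0.2,"y":0,"z":0,"ax":0,"ay":0.002,"az":0,"gripper":1},{"x":0.24,"y":0,"z":0,"ax":0,"ay":0.002,"az":0,"gripper":1},{"x":0.24,"y":0,"z":0,"ax":0,"ay":0.002,"az":0,"gripper":1}])

```text
time: 23.4
ee_pos: [0.6146, -0.0852, 0.0625]
eef_rot: [2.285, 2.149, -0.007]
contact_force: [-2.1, -10.7, 0.3]
finger_gap: 0.0003
```

```bash
python3 -c "
from mv import *
st()"
```

```text
t 23.4 tcp [ 0.6146 -0.0852  0.0625] yaw 1.5098 zax [ 2.0e-04 -6.6e-03 -1.0e+00] F [ -2.05 -10.68   0.33] gap 0.0003 q [-0.24  0.64  1.69 -0.01  0.81 -0.17]
```

Request:
arm_command(moves=[{"x":0.2,"y":0,"z":0,"ax":0,"ay":0.002,"az":0,"gripper":1},{"x":0.26,"y":0,"z":0,"ax":0,"ay":0.002,"az":0,"gripper":1},{"x":0.26,"y":0,"z":0,"ax":0,"ay":0.002,"az":0,"gripper":1}])

```text
time: 23.7
ee_pos: [0.6147, -0.0841, 0.0625]
eef_rot: [2.285, 2.149, -0.007]
contact_force: [-0.8, -10.2, -0.2]
finger_gap: 0.0002
```

Request:
arm_command(moves=[{"x":0.2,"y":0,"z":0,"ax":0,"ay":0.002,"az":0,"gripper":1},{"x":0.26,"y":0,"z":0,"ax":0,"ay":0.002,"az":0,"gripper":1},{"x":0.26,"y":0,"z":0,"ax":0,"ay":0.002,"az":0,"gripper":1}])

```text
time: 24.0
ee_pos: [0.6148, -0.083, 0.0625]
eef_rot: [2.285, 2.149, -0.006]
contact_force: [-1.4, -10.5, 0.6]
finger_gap: 0.0008
```

Request:
arm_command(moves=[{"x":0.2,"y":0,"z":0,"ax":0,"ay":0.002,"az":0,"gripper":1},{"x":0.26,"y":0,"z":0,"ax":0,"ay":0.002,"az":0,"gripper":1},{"x":0.26,"y":0,"z":0,"ax":0,"ay":0.002,"az":0,"gripper":1}])

```text
time: 24.3
ee_pos: [0.6148, -0.0819, 0.0625]
eef_rot: [2.285, 2.149, -0.006]
contact_force: [-1.9, -11.0, 0.2]
finger_gap: 0.0004
```

Request:
arm_command(moves=[{"x":0.2,"y":0,"z":0,"ax":0,"ay":0.002,"az":0,"gripper":1},{"x":0.26,"y":0,"z":0,"ax":0,"ay":0.002,"az":0,"gripper":1},{"x":0.26,"y":0,"z":0,"ax":0,"ay":0.002,"az":0,"gripper":1}])

```text
time: 24.6
ee_pos: [0.6149, -0.0806, 0.0625]
eef_rot: [2.286, 2.149, -0.005]
contact_force: [-1.8, -10.2, 0.5]
finger_gap: 0.0004
```

Request:
arm_command(moves=[{"x":0.2,"y":0,"z":0,"ax":0,"ay":0.002,"az":0,"gripper":1},{"x":0.25,"y":0,"z":0,"ax":0,"ay":0.002,"az":0,"gripper":1},{"x":0.25,"y":0,"z":0,"ax":0,"ay":0.002,"az":0,"gripper":1}])

```text
time: 24.9
ee_pos: [0.6149, -0.0795, 0.0625]
eef_rot: [2.286, 2.15, -0.005]
contact_force: [-1.7, -9.6, 0.4]
finger_gap: 0.0006
```

Request:
arm_command(moves=[{"x":0.2,"y":0,"z":0,"ax":0,"ay":0.002,"az":0,"gripper":1},{"x":0.25,"y":0,"z":0,"ax":0,"ay":0.002,"az":0,"gripper":1},{"x":0.25,"y":0,"z":0,"ax":0,"ay":0.002,"az":0,"gripper":1}])

```text
time: 25.2
ee_pos: [0.615, -0.0784, 0.0625]
eef_rot: [2.286, 2.15, -0.004]
contact_force: [-2.1, -9.9, -0.9]
finger_gap: 0.0006
```

Request:
arm_command(moves=[{"x":0.2,"y":0,"z":0,"ax":0,"ay":0.002,"az":0,"gripper":1},{"x":0.25,"y":0,"z":0,"ax":0,"ay":0.002,"az":0,"gripper":1},{"x":0.25,"y":0,"z":0,"ax":0,"ay":0.002,"az":0,"gripper":1}])

```text
time: 25.5
ee_pos: [0.6151, -0.0773, 0.0624]
eef_rot: [2.286, 2.15, -0.004]
contact_force: [-1.8, -10.2, -1.3]
finger_gap: 0.0004
```

Request:
arm_command(moves=[{"x":0.2,"y":0,"z":0,"ax":0,"ay":0.002,"az":0,"gripper":1},{"x":0.25,"y":0,"z":0,"ax":0,"ay":0.002,"az":0,"gripper":1},{"x":0.25,"y":0,"z":0,"ax":0,"ay":0.002,"az":0,"gripper":1}])

```text
time: 25.8
ee_pos: [0.6151, -0.0762, 0.0625]
eef_rot: [2.287, 2.15, -0.004]
contact_force: [-2.1, -9.2, -0.1]
finger_gap: 0.0001
```

```bash
python3 -c "
from mv import *
st()
A=grab('scene','s16.png')
i=cv2.imread('pics/s16.png');cv2.imwrite('pics/s16z.png',cv2.resize(i[190:310,210:370],None,fx=5,fy=5,interpolation=cv2.INTER_CUBIC))"
```

```text
t 25.8 tcp [ 0.6151 -0.0762  0.0625] yaw 1.5092 zax [ 5.0e-04 -3.8e-03 -1.0e+00] F [-2.12 -9.22 -0.08] gap 0.0001 q [-0.23  0.63  1.7  -0.01  0.81 -0.16]
```

View pics/s16z.png

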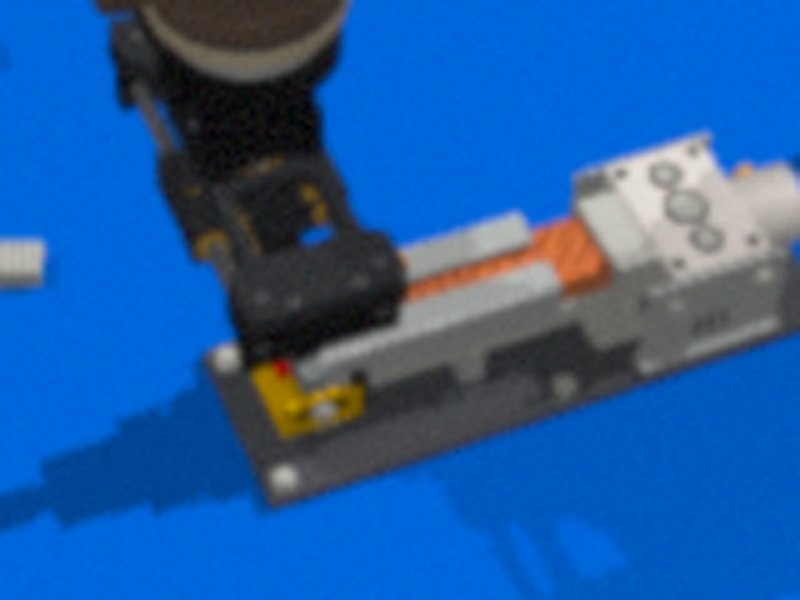

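Request:
arm_command(moves=[{"x":0.2,"y":0,"z":0,"ax":0,"ay":0.002,"az":0,"gripper":1},{"x":0.25,"y":0,"z":0,"ax":0,"ay":0.002,"az":0,"gripper":1},{"x":0.25,"y":0,"z":0,"ax":0,"ay":0.002,"az":0,"gripper":1}])

```text
time: 26.15
ee_pos: [0.6152, -0.0751, 0.0624]
eef_rot: [2.287, 2.15, -0.003]
contact_force: [-1.4, -10.0, -0.3]
finger_gap: 0.0005
```

Request:
arm_command(moves=[{"x":0.2,"y":0,"z":0,"ax":0,"ay":0.002,"az":0,"gripper":1},{"x":0.25,"y":0,"z":0,"ax":0,"ay":0.002,"az":0,"gripper":1},{"x":0.25,"y":0,"z":0,"ax":0,"ay":0.002,"az":0,"gripper":1}])

```text
time: 26.45
ee_pos: [0.6152, -0.0741, 0.0624]
eef_rot: [2.287, 2.15, -0.003]
contact_force: [-1.9, -9.8, -0.2]
finger_gap: 0.0006
```

Request:
arm_command(moves=[{"x":0.2,"y":0,"z":0,"ax":0,"ay":0.002,"az":0,"gripper":1},{"x":0.25,"y":0,"z":0,"ax":0,"ay":0.002,"az":0,"gripper":1},{"x":0.25,"y":0,"z":0,"ax":0,"ay":0.002,"az":0,"gripper":1}])

```text
time: 26.75
ee_pos: [0.6153, -0.073, 0.0624]
eef_rot: [2.287, 2.15, -0.002]
contact_force: [-1.9, -9.9, -0.4]
finger_gap: 0.0003
```

Request:
arm_command(moves=[{"x":0.2,"y":0,"z":0,"ax":0,"ay":0.002,"az":0,"gripper":1},{"x":0.25,"y":0,"z":0,"ax":0,"ay":0.002,"az":0,"gripper":1},{"x":0.25,"y":0,"z":0,"ax":0,"ay":0.002,"az":0,"gripper":1}])

```text
time: 27.05
ee_pos: [0.6154, -0.0719, 0.0624]
eef_rot: [2.287, 2.15, -0.002]
contact_force: [-1.5, -10.8, -0.0]
finger_gap: 0.0008
```

Request:
arm_command(moves=[{"x":0.2,"y":0,"z":0,"ax":0,"ay":0.002,"az":0,"gripper":1},{"x":0.25,"y":0,"z":0,"ax":0,"ay":0.002,"az":0,"gripper":1},{"x":0.25,"y":0,"z":0,"ax":0,"ay":0.002,"az":0,"gripper":1}])

```text
time: 27.35
ee_pos: [0.6155, -0.0709, 0.0624]
eef_rot: [2.288, 2.15, -0.002]
contact_force: [-0.6, -10.4, -0.2]
finger_gap: 0.0006
```

Request:
arm_command(moves=[{"x":0.2,"y":0,"z":0,"ax":0,"ay":0.002,"az":0,"gripper":1},{"x":0.25,"y":0,"z":0,"ax":0,"ay":0.002,"az":0,"gripper":1},{"x":0.25,"y":0,"z":0,"ax":0,"ay":0.002,"az":0,"gripper":1}])

```text
time: 27.65
ee_pos: [0.6155, -0.0698, 0.0624]
eef_rot: [2.288, 2.15, -0.001]
contact_force: [-2.1, -10.3, -0.5]
finger_gap: 0.0002
```

Request:
arm_command(moves=[{"x":0.2,"y":0,"z":0,"ax":0,"ay":0.001,"az":0,"gripper":1},{"x":0.25,"y":0,"z":0,"ax":0,"ay":0.001,"az":0,"gripper":1},{"x":0.25,"y":0,"z":0,"ax":0,"ay":0.001,"az":0,"gripper":1}])

```text
time: 27.95
ee_pos: [0.6156, -0.0688, 0.0625]
eef_rot: [2.288, 2.15, -0.002]
contact_force: [-1.2, -11.3, 0.3]
finger_gap: 0.0006
```

Request:
arm_command(moves=[{"x":0.2,"y":0,"z":0,"ax":0,"ay":0.001,"az":0,"gripper":1},{"x":0.25,"y":0,"z":0,"ax":0,"ay":0.001,"az":0,"gripper":1},{"x":0.25,"y":0,"z":0,"ax":0,"ay":0.001,"az":0,"gripper":1}])

```text
time: 28.25
ee_pos: [0.6156, -0.0678, 0.0625]
eef_rot: [2.287, 2.15, -0.003]
contact_force: [-1.8, -9.9, 0.6]
finger_gap: 0.0003
```

Request:
arm_command(moves=[{"x":0.2,"y":0,"z":0,"ax":0,"ay":0.002,"az":0,"gripper":1},{"x":0.25,"y":0,"z":0,"ax":0,"ay":0.002,"az":0,"gripper":1},{"x":0.25,"y":0,"z":0,"ax":0,"ay":0.002,"az":0,"gripper":1}])

```text
time: 28.55
ee_pos: [0.6157, -0.0668, 0.0625]
eef_rot: [2.288, 2.15, -0.003]
contact_force: [-2.1, -10.9, 0.8]
finger_gap: 0.0006
```

Request:
arm_command(moves=[{"x":0.2,"y":0,"z":0,"ax":0,"ay":0.002,"az":0,"gripper":1},{"x":0.25,"y":0,"z":0,"ax":0,"ay":0.002,"az":0,"gripper":1},{"x":0.25,"y":0,"z":0,"ax":0,"ay":0.002,"az":0,"gripper":1}])

```text
time: 28.85
ee_pos: [0.6157, -0.0657, 0.0625]
eef_rot: [2.288, 2.15, -0.002]
contact_force: [-1.3, -10.8, 0.0]
finger_gap: -0.0
```

Request:
arm_command(moves=[{"x":0.2,"y":0,"z":0,"ax":0,"ay":0.001,"az":0,"gripper":1},{"x":0.25,"y":0,"z":0,"ax":0,"ay":0.001,"az":0,"gripper":1},{"x":0.25,"y":0,"z":0,"ax":0,"ay":0.001,"az":0,"gripper":1}])

```text
time: 29.15
ee_pos: [0.6158, -0.0645, 0.0624]
eef_rot: [2.288, 2.15, -0.003]
contact_force: [-1.8, -8.5, 0.5]
finger_gap: 0.0004
```

Request:
arm_command(moves=[{"x":0.2,"y":0,"z":0,"ax":0,"ay":0.001,"az":0,"gripper":1},{"x":0.25,"y":0,"z":0,"ax":0,"ay":0.001,"az":0,"gripper":1},{"x":0.25,"y":0,"z":0,"ax":0,"ay":0.001,"az":0,"gripper":1}])

```text
time: 29.45
ee_pos: [0.6158, -0.0639, 0.0625]
eef_rot: [2.287, 2.149, -0.005]
contact_force: [-2.3, -13.2, 0.5]
finger_gap: 0.0008
```

```bash
python3 -c "
from mv import *
st()
A=grab('scene','s17.png')
i=cv2.imread('pics/s17.png');cv2.imwrite('pics/s17z.png',cv2.resize(i[190:310,210:370],None,fx=5,fy=5,interpolation=cv2.INTER_CUBIC))"
```

```text
t 29.45 tcp [ 0.6158 -0.0639  0.0625] yaw 1.5086 zax [ 2.0e-04 -4.4e-03 -1.0e+00] F [ -2.3  -13.16   0.49] gap 0.0008 q [-0.21  0.63  1.7  -0.01  0.81 -0.14]
```

View pics/s17z.png

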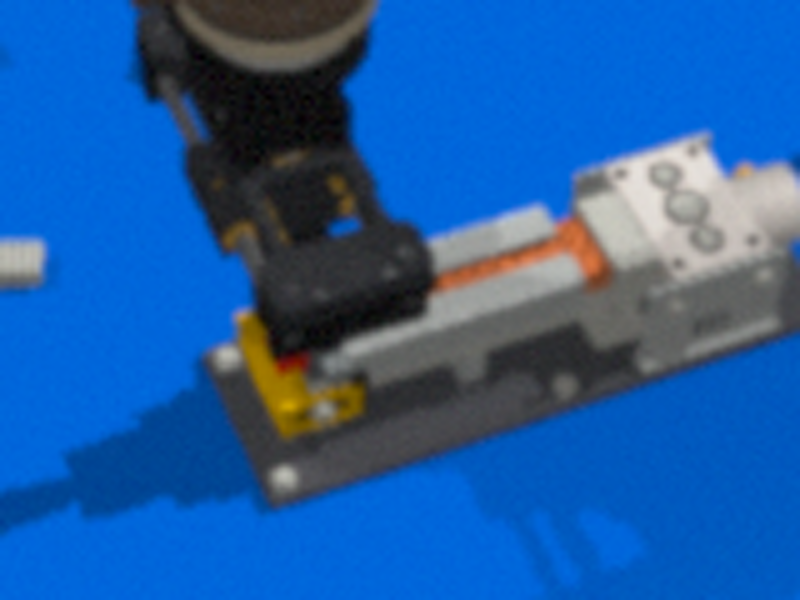

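Request:
arm_command(moves=[{"x":0.2,"y":0,"z":0,"ax":0,"ay":0.001,"az":0,"gripper":1},{"x":0.25,"y":0,"z":0,"ax":0,"ay":0.001,"az":0,"gripper":1}])

```text
time: 29.7
ee_pos: [0.6159, -0.0639, 0.0625]
eef_rot: [2.286, 2.148, -0.007]
contact_force: [-2.0, -19.6, -0.2]
finger_gap: 0.0006
```

Request:
arm_command(moves=[{"x":0.2,"y":0,"z":0,"ax":0,"ay":0.001,"az":0,"gripper":1},{"x":0.27,"y":0,"z":0,"ax":0,"ay":0.001,"az":0,"gripper":1}])

```text
time: 29.9
ee_pos: [0.6159, -0.0639, 0.0626]
eef_rot: [2.284, 2.147, -0.01]
contact_force: [-3.7, -22.0, 0.2]
finger_gap: 0.0002
```

Request:
arm_command(moves=[{"x":-0.3,"y":0,"z":0,"ax":0,"ay":0.004,"az":0,"gripper":1},{"x":-0.8,"y":0,"z":0,"ax":0,"ay":0.008,"az":0,"gripper":1},{"x":-2,"y":0,"z":0,"ax":0,"ay":0.008,"az":0,"gripper":1},{"x":-4,"y":0,"z":0,"ax":0,"ay":0.008,"az":0,"gripper":1},{"x":-7,"y":0,"z":0,"ax":0,"ay":0.008,"az":0,"gripper":1},{"x":-10,"y":0,"z":0,"ax":0,"ay":0.008,"az":0,"gripper":1},{"x":-10,"y":0,"z":-4,"ax":0,"ay":0.008,"az":0,"gripper":1},{"x":-10,"y":0,"z":-8,"ax":0,"ay":0.008,"az":0,"gripper":1}])

```text
time: 30.7
ee_pos: [0.6089, -0.1643, 0.1434]
eef_rot: [-2.29, -2.149, 0.002]
contact_force: [1.2, 0.3, 0.4]
finger_gap: 0.0005
```

```bash
python3 -c "
from mv import *
st()
A=grab('scene','s18.png')
i=cv2.imread('pics/s18.png');cv2.imwrite('pics/s18z.png',cv2.resize(i[190:310,210:370],None,fx=5,fy=5,interpolation=cv2.INTER_CUBIC))"
```

```text
t 30.7 tcp [ 0.6089 -0.1643  0.1434] yaw 1.5072 zax [-2.1e-03  4.0e-04 -1.0e+00] F [1.24 0.3  0.41] gap 0.0005 q [-0.37  0.55  1.6  -0.    0.99 -0.3 ]
```

View pics/s18z.png

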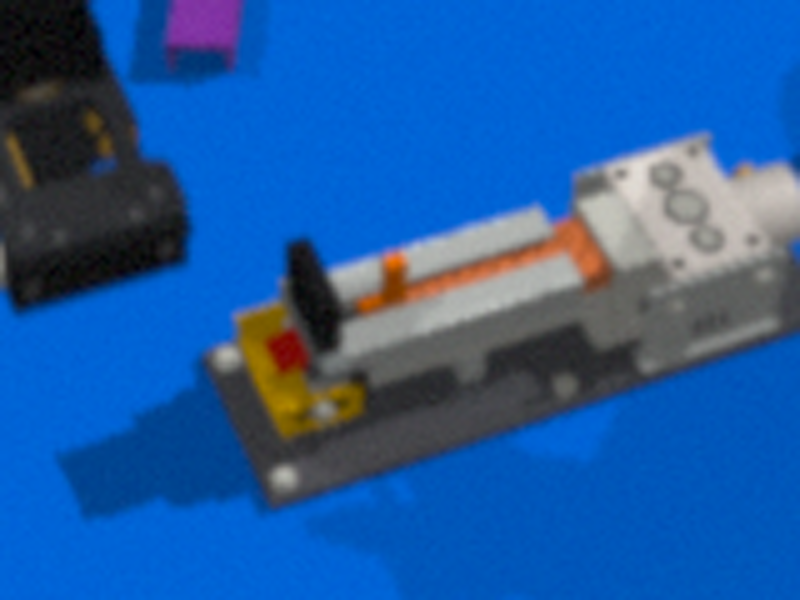

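Request:
arm_command(moves=[{"x":-1,"y":0,"z":-2,"ax":0,"ay":0,"az":0,"gripper":1},{"x":-1,"y":0,"z":-2,"ax":0,"ay":0,"az":0,"gripper":1},{"x":-1,"y":0,"z":-2,"ax":0,"ay":0,"az":0,"gripper":1},{"x":-1,"y":0,"z":-2,"ax":0,"ay":0,"az":0,"gripper":1},{"x":-1,"y":0,"z":-2,"ax":0,"ay":0,"az":0,"gripper":1}])

```text
time: 31.25
ee_pos: [0.6105, -0.1743, 0.1698]
eef_rot: [2.286, 2.147, 0.004]
contact_force: [-0.1, 0.9, 0.1]
finger_gap: -0.0003
```

```bash
python3 -c "
from mv import *
st()
A=grab('scene','s19.png')
i=cv2.imread('pics/s18.png').astype(int);j=cv2.imread('pics/s19.png').astype(int)
d=abs(i-j)[225:300,255:370];print(d.mean(),d.max())
k=cv2.imread('pics/s0.png').astype(int)
for n,(r0,r1,c0,c1) in dict(block=(270,308,115,170),bottle=(180,220,395,420),driver=(150,200,350,400)).items(): print(n,abs(k-j)[r0:r1,c0:c1].mean())
cv2.imwrite('pics/s19z.png',cv2.resize(j[140:310,100:430].astype('uint8'),None,fx=2.4,fy=2.4))
"
```

```text
t 31.25 tcp [ 0.6105 -0.1743  0.1698] yaw 1.5082 zax [ 0.0057 -0.0024 -1.    ] F [-0.08  0.91  0.14] gap -0.0003 q [-0.38  0.53  1.57 -0.    1.04 -0.32]
2.447072463768116 42
block 5.620414673046252
bottle 8.191666666666666
driver 8.717466666666667
```

View pics/s19z.png

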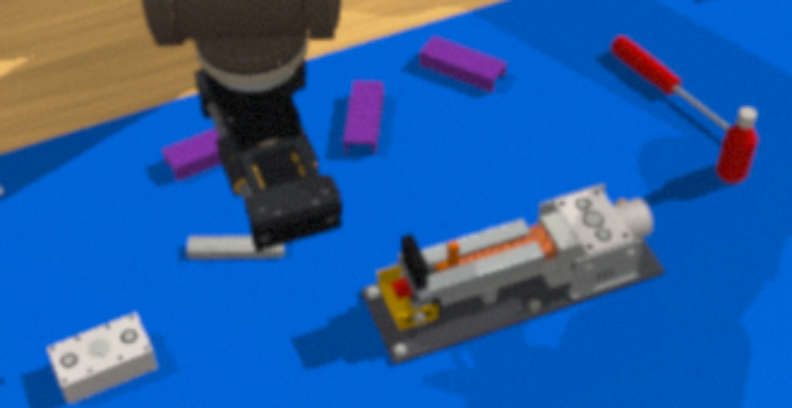

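Half a second after I backed off, the rail is still home, the red catch sits behind the push plate, and the other objects are where they were. I'm handing the job in.

```bash
python3 -c "
from cell import close_job
print(close_job())"
```

```text
the job is handed in; nothing more can be done
None
```

The copper strip is loaded and the cover rail is shut and caught. I handed the job in at about 31 s of the 64 s allowed. No verdict came back, so these are my own readings.

**Loading the strip:** I pressed its tail against the follower and felt for the slot along the core. Then I lowered it until it touched the channel floor, at the height I had worked out beforehand, and let go. The picture after release shows it flat, with its front against the nose plate.

**Closing the rail:** It closed at about 5 to 11 N. The push force then dipped to 8.5 N and rose against a firm stop, which I read as the catch snapping in. That stop was about 7.5 mm past the nominal home position, within the adjustment range given. After I backed off, two pictures 0.5 s apart show the rail still shut, with the red catch behind the push plate and the arm clear.

**What did not go smoothly:**
- **Finger ends:** They were about 20 mm higher than the reported tool position, so my first grasp closed in the air above the strip. I found the offset by touching the strip's top gently (about 22 N) and corrected for it.
- **Camera calibration:** The two cameras disagreed by 2 to 3 mm, so I found the slot by feel. The strip rested lightly on the wall tops twice, at about 7 N, before it went in.
- **Highest force on the stapler:** The last push against the stop read about 22 N, close to the 25 N limit.

The silver strip, gripper block, bottle and screwdriver look unmoved. I judged that by eye from the pictures and did not measure it.

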